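# Clear and load the bench clamp, lock its lever bolt

## Robot

A 7-joint arm with a two-finger parallel gripper is mounted at the origin on the work surface; the furniture and walls round the work are solid. World frame = base frame: x ahead of the robot, y to its left, z up, the work surface at z = 0. Lengths are in m, angles in rad, forces in N, time in s.
With the tool pointing down it reaches from about 0.425 to 0.875 m from the base axis. Payload 8.4 kg.
Tool frame: the origin (TCP) lies at the very end of the fingers, on their centre line; the grasp point (between the pads) lies 19 mm behind it (grip_point_offset is the distance from the TCP to the grasp point, in m); z points along the fingers, x is the direction in which the jaws open and shut, and the axes are right-handed (so a half turn about z gives the same grasp; the last joint's range is limited). The gripper opens to 85 mm and grips with 20 to 120 N. Pads are 22 mm wide; open, the fingers measure 114 mm over their backs; the gripper's body (76 mm by 85 mm) begins 54 mm behind the grasp point. The pads swing forward as they close: fully open they stand 13 mm farther back than shut.
Start: joints at [1.112, 0.333, 0.04, 1.465, -0.013, 1.343, -0.059], TCP at [0.229, -0.608, 0.231] pointing down, gripper open.
Joint ranges: [-2.58, 2.58], [-0.38, 2.09], [-1.3, 1.39], [0.25, 2.4], [-1.5, 4.64], [0.08, 2.09], [-2.65, 2.65]. Speed limits (rad/s): [2.22, 2.22, 2.79, 2.79, 3.14, 3.14, 3.14].

## Interface

Orientations are given as a rotation vector (axis times angle).
In Python, from bench import * gives the robot as it stands.
- The arm moves only by the shell command python3 -m handwheel 'ROWS' [FORCE]. ROWS is JSON, a list that holds one entry, the list of rows, each a list of 5 numbers: the shift along the world's x, y, z in m, then the turn about the world's z in degrees, then the finger opening in m, from 0 to 0.0854. A call has 1 to 8 rows; each row is the pose to reach, as a shift and turn from the pose commanded when the call began; what a row does not reach only later rows make up. A row lasts 1/12 s, in which the tool goes at most 41.7 mm and 7.16 degrees, less where a joint would pass 70% of its speed; a pose out of reach is approached as far as the arm can. A call with a gripper value outside its range is refused whole. The fingers move at their own pace and stop on an object; FORCE is the grip in N (left out, the last holds). Time passes only in rows, so rows that repeat a pose let the fingers close. It gives the time, the measured TCP pose, the force and the opening at its end, in the units of the state.
- observe(): the state, without advancing time (a new reading comes with each control period).
- grab_frame(name): name is "scene" or "top" or "wrist"; returns a dict with "frame" (420x560x3 uint8, red, green, blue), "camera_matrix" (3x3 intrinsics, pixels), "k1" (the pictures are not rectified: a ray, as slopes to the right and down, at radius r is drawn at 1 + k1 r^2 times it, then the intrinsics apply), "R" (3x3) and "t" (3): a world point X has camera coordinates R X + t; the wrist camera has in their place "mount" (4x4, takes a point from camera to tool coordinates, whose origin is the TCP and whose axes are the tool frame's). Camera axes: x right, y down, z forward; pixel columns grow to the right and rows downward; lengths in m; the calibration is good to about 2 mm. A picture is of the moment at which its call begins: read the wrist's pose just before it. There is no depth.
- hand_in(): hands the job in, once; it reports no verdict.
The state is a dict: "time": time; "joint_pos": joint angles; "dq": joint speeds; "effort": joint torques, N m; "tcp_pos": TCP position; "eef_rot": TCP orientation; "contact_force": force on the tool from outside, world axes, zero at the start; "moment": the same for the moment, N m; "finger_gap": opening from 0.0 (shut) to 1.0 (fully open).
Only numpy, scipy, OpenCV 4.12 (cv2) and the standard library are available. Lean on these libraries where they do the work, as an engineer would, in place of code of your own. Each camera call takes 0.05 s, during which the arm holds its last target. There are 200 camera calls.

## Task

First take the dark offcut off the jaws of the green bench clamp and lay it flat on the bench, clear of the clamp. Then take every stool foot off its safety hook, pushing the sprung keeper open with the foot's strap, and stand the feet upright side by side between the jaws; only then screw the lever bolt in clockwise until it is snug, and last fold its red lever right down flat, leaving the other things on the bench alone.

Things in the scene. Friction and masses are not known exactly. Their poses are not given: they have to be found in the camera images.
- foot_1_mid (a point): Stool foot 1 (may be absent): wooden block 50 (x) x 56 (y) x 50 mm with a flat steel strap on top; 122 mm tall, about 0.22 kg. Strap 14 mm thick (x), 40 wide (y): slot 24 wide x 36 high, open along x, 54 to 90 mm above the underside; solid web above it, 90 to 122 mm, to grip across y. Point: the middle, 61 mm above the underside; z up.
- foot_2_mid (a point): Stool foot 2 (may be absent): wooden block 50 (x) x 56 (y) x 50 mm with a flat steel strap on top; 122 mm tall, about 0.22 kg. Strap 14 mm thick (x), 40 wide (y): slot 24 wide x 36 high, open along x, 54 to 90 mm above the underside; solid web above it, 90 to 122 mm, to grip across y. Point: the middle, 61 mm above the underside; z up.
- foot_3_mid (a point): Stool foot 3 (may be absent): wooden block 50 (x) x 56 (y) x 50 mm with a flat steel strap on top; 122 mm tall, about 0.22 kg. Strap 14 mm thick (x), 40 wide (y): slot 24 wide x 36 high, open along x, 54 to 90 mm above the underside; solid web above it, 90 to 122 mm, to grip across y. Point: the middle, 61 mm above the underside; z up.
- hook_1 (a point): Safety hook 1: level 8 mm steel bar ending in an upturned lip. Point: top of the lip, 10 mm above the bar's top. x runs from lip to the rail (bar 70 mm long), z up. Foot 1, if present, hangs here: slot round the bar, web on the bar about 30 mm behind the lip, x along the bar. It can rise 28 mm until its block meets the bar. Hooks are 85 mm apart.
- hook_2 (a point): Safety hook 2: level 8 mm steel bar ending in an upturned lip. Point: top of the lip, 10 mm above the bar's top. x runs from lip to the rail (bar 70 mm long), z up. Foot 2, if present, hangs here: slot round the bar, web on the bar about 30 mm behind the lip, x along the bar. It can rise 28 mm until its block meets the bar. Hooks are 85 mm apart.
- hook_3 (a point): Safety hook 3: level 8 mm steel bar ending in an upturned lip. Point: top of the lip, 10 mm above the bar's top. x runs from lip to the rail (bar 70 mm long), z up. Foot 3, if present, hangs here: slot round the bar, web on the bar about 30 mm behind the lip, x along the bar. It can rise 28 mm until its block meets the bar. Hooks are 85 mm apart.
- keeper_1 (a joint): Sprung brass tongue on lip 1, 13 mm wide, standing 25 mm up, hinged at its foot: 0 upright (shut), up to 1.65 rad pushed outwards (hook's -x) and down; no other way; springs back; 1 to 3 N at the web. A foot raised 14 to 24 mm (web above the lip) can be pulled straight out along -x, pushing it over; free after 85 mm.
- keeper_2 (a joint): Sprung brass tongue on lip 2, 13 mm wide, standing 25 mm up, hinged at its foot: 0 upright (shut), up to 1.65 rad pushed outwards (hook's -x) and down; no other way; springs back; 1 to 3 N at the web. A foot raised 14 to 24 mm (web above the lip) can be pulled straight out along -x, pushing it over; free after 85 mm.
- keeper_3 (a joint): Sprung brass tongue on lip 3, 13 mm wide, standing 25 mm up, hinged at its foot: 0 upright (shut), up to 1.65 rad pushed outwards (hook's -x) and down; no other way; springs back; 1 to 3 N at the web. A foot raised 14 to 24 mm (web above the lip) can be pulled straight out along -x, pushing it over; free after 85 mm.
- clamp_bed (a point): Middle of the loading place of the green bench clamp, on its base plate's top, 8 mm above the bench. x: from moving to fixed jaw; y: along the jaws; z up. Base plate 200 x 330 mm, its middle at x = -47 mm. Jaws 33 mm high above the plate, 140 mm to either side; fixed jaw's face at x = +23 mm. Feet stand here side by side, their x along this x (either way round), middles within 115 mm in y.
- bolt (a joint): Turn of the clamp's upright lever bolt, rad: grows clockwise seen from above (screwing in); 5.5 is the solid stop (snug). Starts between 0 and 1. Stays where left (friction 0.12 N m). Each radian sinks the bolt 1.5 mm and moves the jaw 4 mm.
- lever_pivot (a point): The lever's pivot, on the bolt's axis, 82 mm above the bench at bolt 0, and 112 mm from clamp_bed along its -x. Turns with the bolt: x is the direction in which the lever folds down, y the pivot pin, z up. With the bolt snug, x points along clamp_bed's -y.
- lever (a joint): Fold of the red lever, rad: 0 upright (open, for turning the bolt), 1.571 lying flat to lever_pivot's x (closed). Stays where it is left (friction 0.09 N m).
- lever_mid (a point): Middle of the red lever's bar, 43 mm from the pivot; the bar is 20 mm (lever_pivot's x) x 13 mm (y, gripped across this to turn the bolt) and runs from 8 to 78 mm from the pivot. Its z axis points along the lever to its end.
- jaw_pad: Rubber pad of the moving jaw, 280 mm long (y), 32 mm high. Origin: mid-length on its face towards the feet, at the base plate's top. In clamp_bed's frame it is at x = -45 mm with the bolt at 0 and moves +4 mm for each radian of the bolt. Sprung: gives up to 6 mm, 2 N per mm.
- sanding_block: Sanding block, 63 x 110 x 30 mm, a bystander; origin under its centre.
- glue_tin: Dark blue tin, 70 x 70 x 72 mm, a bystander; origin under its centre.
- thread_red: Wooden spool of red thread, 50 x 50 x 60 mm, a bystander; origin under its centre.
- offcut_mid (a point): Middle of the dark wooden offcut, 45 (x) x 140 (y) x 22 mm (z), about 0.1 kg. It starts lying across the tops of both clamp jaws, 42 mm above the bench, its long side roughly along clamp_bed's x, near the jaws' +y half; it must end lying flat on the bench itself.

How it is judged:
By the outcome, as a careful person would: the job done as asked, in the order asked, and still so for the second after the job is handed in, with the robot touching nothing.
Of foot_1, foot_2, foot_3 only 2 to 3 are there at a start; the rules pass over those that are not, and their reading is None.
At some moment in a run one of offcut may be knocked a few centimetres aside while the robot is not near it.
Once in a run the grip may slacken for a moment while it holds something.
It also fails if it takes over 210 s, if anything falls off the work surface, if the arm or the gripper's body presses on something with over 40 N, if the wrist force passes 120 N, or if a joint passes its speed limit or range.

## Working session

There is one attempt and no reset: what is moved stays moved. The work goes in short steps, Python scripts to look and compute and a shell command to move; the robot and the scene stay as the last step left them, time stands still between calls to the robot, and variables do not carry over. Pictures are saved under pics/ and viewed, about 12 in all and at most 16, crops included, and the job is handed in when it is done.

```bash
ls; mkdir -p pics
cat > h.py <<'E'
from bench import *
import numpy as np, cv2
from scipy.spatial.transform import Rotation as Ro
def cam(name):
    s=observe(); g=grab_frame(name)
    if 'mount' in g:
        M=np.array(g['mount']); Rt=Ro.from_rotvec(s['eef_rot']).as_matrix(); 
        Rc=Rt@M[:3,:3]; c=Rt@M[:3,3]+np.array(s['tcp_pos'])
    else:
        R=np.array(g['R']); Rc=R.T; c=-R.T@np.array(g['t'])
    return dict(im=g['frame'],K=np.array(g['camera_matrix']),k1=g['k1'],Rc=Rc,c=c)
def ray(C,u,v):
    K=C['K']; p=np.array([(u-K[0,2])/K[0,0],(v-K[1,2])/K[1,1]]); q=p.copy()
    for _ in range(20): q=p/(1+C['k1']*(q@q))
    return C['Rc']@np.array([q[0],q[1],1])
def onz(C,u,v,z):
    d=ray(C,u,v); return C['c']+d*(z-C['c'][2])/d[2]
def proj(C,X):
    x=C['Rc'].T@(np.array(X)-C['c']); q=x[:2]/x[2]; q=q*(1+C['k1']*(q@q))
    return np.array([C['K'][0,0]*q[0]+C['K'][0,2],C['K'][1,1]*q[1]+C['K'][1,2]])
def tri(C1,p1,C2,p2):
    d1=ray(C1,*p1);d2=ray(C2,*p2);A=np.stack([d1,-d2],1);r=np.linalg.lstsq(A,C2['c']-C1['c'],rcond=None)[0]
    a=C1['c']+d1*r[0];b=C2['c']+d2*r[1];return (a+b)/2,np.linalg.norm(a-b)
import pickle
def save(C,n): 
    pickle.dump(C,open(f'pics/{n}.pkl','wb')); cv2.imwrite(f'pics/{n}.png',cv2.cvtColor(C['im'],cv2.COLOR_RGB2BGR))
def load(n): return pickle.load(open(f'pics/{n}.pkl','rb'))
E
python3 - <<'E'
from h import *
print(observe())
for n in ('scene','top','wrist'):
    C=cam(n); save(C,n+'0'); print(n,C['c'].round(3),C['K'][0,0],C['k1'],C['Rc'].round(2).tolist())
a=cv2.imread('pics/scene0.png');b=cv2.imread('pics/top0.png')
E
```

```text
pics
{'time': 0.0, 'joint_pos': array([ 1.11179452,  0.33392075,  0.03987386,  1.46629563, -0.01339373,
        1.34328823, -0.05850764]), 'dq': array([ 0.00050197, -0.00054975,  0.00032059, -0.00152708,  0.00148011,
        0.00147137, -0.00157188]), 'effort': array([-1.00389258e-03, -6.58546329e+01,  1.36491649e+00, -4.05556262e+01,
        1.65500503e-02,  1.24959814e-02, -3.20268100e-06]), 'tcp_pos': array([ 0.22866475, -0.60795529,  0.23040298]), 'eef_rot': array([-2.58236732e+00,  1.78765716e+00,  2.22551310e-03]), 'contact_force': array([-0.15230756, -0.53263724, -0.75625234]), 'moment': array([-0.01807612, -0.08103378,  0.01106504]), 'finger_gap': 0.9996885315024856}
scene [-0.467  0.716  0.99 ] 465.8462411893566 0.006141335566685763 [[-0.66, -0.43, 0.61], [-0.75, 0.4, -0.53], [-0.02, -0.81, -0.59]]
top [-0.046 -0.237  1.644] 514.8210673846139 -0.0911763624410717 [[0.36, -0.88, 0.3], [-0.93, -0.34, 0.11], [0.0, -0.32, -0.95]]
wrist [ 0.295 -0.583  0.373] 373.468480824506 -0.06204079752441082 [[0.35, -0.9, -0.26], [-0.94, -0.34, -0.1], [-0.0, 0.28, -0.96]]
```

View pics/scene0.png

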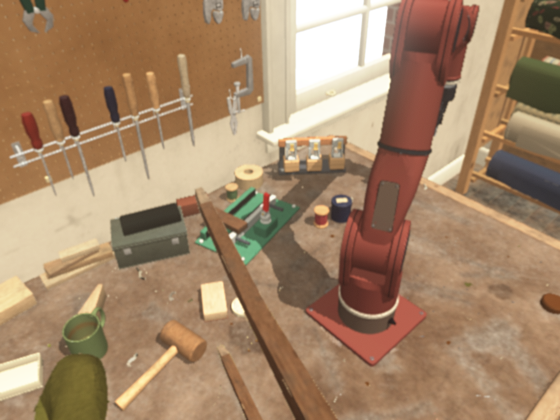

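View pics/top0.png

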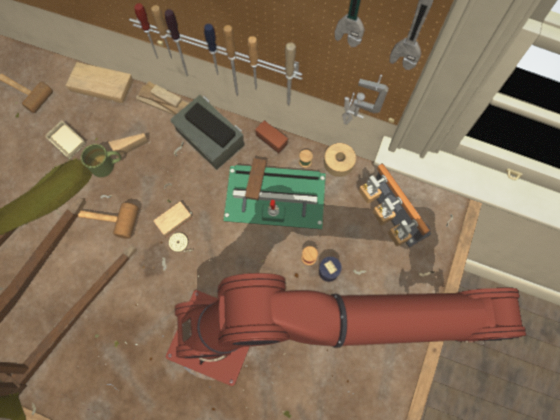

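Both views show three feet on the rack: scene (290–340,155), top (370–405,185–235). The clamp is at top (275,197), with the offcut across its jaws at (258,178) and the lever at (273,207). The sanding block (top 272,136) looks brown-red, the tin is at (330,268) and the spool at (310,255).

Run:
```python
from h import *
C=load('top0'); im=C['im']; hsv=cv2.cvtColor(im,cv2.COLOR_RGB2HSV)
m=cv2.inRange(hsv,(60,80,30),(90,255,200)); m[:,:200]=0
n,l,st,ce=cv2.connectedComponentsWithStats(m)
for i in range(1,n):
    if st[i,4]>60: print('green',st[i],ce[i].round(1))
ys,xs=np.where(m>0); P=np.array([onz(C,x,y,.008)[:2] for x,y in zip(xs,ys)],np.float32)
r=cv2.minAreaRect(P); print(r, cv2.boxPoints(r).round(3).tolist())
c=im[140:290,210:440]; cv2.imwrite('pics/topc.png',cv2.cvtColor(cv2.resize(c,None,fx=3.4,fy=3.4,interpolation=cv2.INTER_CUBIC),cv2.COLOR_RGB2BGR))
```

```text
green [231 166  20   5  77] [241.8 167.8]
green [265 168  60   9 274] [292.9 171.9]
green [ 224  172  100   56 3126] [275.8 201.3]
((0.8773294687271118, 0.05587449669837952), (0.9897798299789429, 0.33870822191238403), 10.289956092834473) [[0.36000001430511475, 0.1340000033378601], [0.42100000381469727, -0.19900000095367432], [1.3949999809265137, -0.02199999988079071], [1.3339999914169312, 0.3109999895095825]]
```

View pics/topc.png

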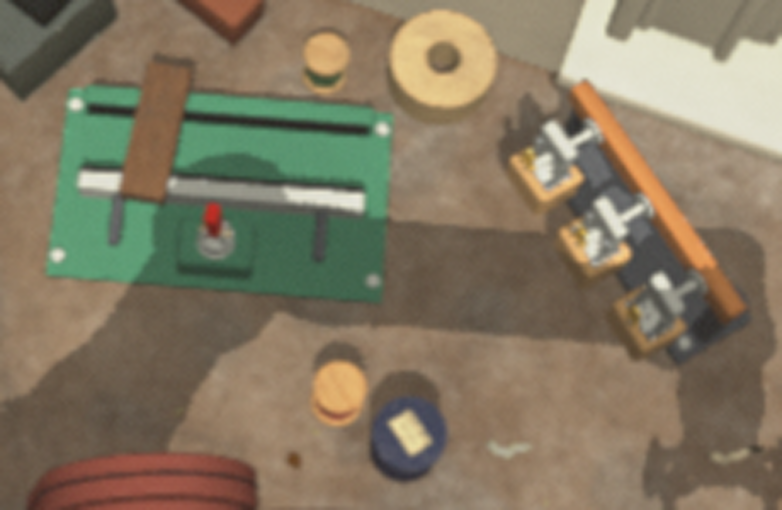

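The crop shows plate screws at (75,103),(383,129),(57,255),(373,281), the lever at (213,220), the offcut from (170,60) to (145,200), and three feet at (545,165),(597,240),(652,305). The rail is to the upper right.

Run:
```python
from h import *
C=load('top0'); f=lambda u,v,z: onz(C,u/3.4+210,v/3.4+140,z)[:2]
S=[f(*p,.009) for p in [(75,103),(383,129),(57,255),(373,281)]]; Q=[f(*p,.008) for p in [(70,87),(395,115),(47,276),(382,302)]]
print(np.round(S,3).tolist()); print(np.round(Q,3).tolist(),np.mean(S,0),np.mean(Q,0))
for a in (S,Q): print([np.degrees(np.arctan2(*(a[i]-a[j])[::-1])).round(1) for i,j in ((0,1),(2,3),(0,2),(1,3))],[np.linalg.norm(a[i]-a[j]).round(3) for i,j in ((0,1),(2,3),(0,2),(1,3))])
print('offcut',[f(*p,.063).round(3) for p in [(150,60),(193,68),(163,200),(122,193)]])
for n,p,z in (('tin',(410,430),.072),('spool',(338,385),.06),('gspool',(327,50),.05),('wood',(443,58),.04),('lever',(213,212),.15)): print(n,f(*p,z).round(3))
c=load('scene0')['im'][120:265,180:365]; cv2.imwrite('pics/scenec.png',cv2.cvtColor(cv2.resize(c,None,fx=4.1,fy=4.1,interpolation=cv2.INTER_CUBIC),cv2.COLOR_RGB2BGR))
```

```text
[[0.537, 0.16], [0.623, -0.14], [0.382, 0.114], [0.469, -0.185]]
[[0.552, 0.172], [0.642, -0.147], [0.359, 0.114], [0.452, -0.2]] [ 0.50279958 -0.01296336] [ 0.5013262  -0.01515404]
[np.float64(105.9), np.float64(106.2), np.float64(16.6), np.float64(16.1)] [np.float64(0.312), np.float64(0.311), np.float64(0.162), np.float64(0.16)]
[np.float64(105.8), np.float64(106.5), np.float64(16.5), np.float64(15.7)] [np.float64(0.331), np.float64(0.328), np.float64(0.201), np.float64(0.197)]
offcut [array([0.587, 0.095]), array([0.594, 0.053]), array([0.456, 0.029]), array([0.448, 0.068])]
tin [ 0.327 -0.266]
spool [ 0.346 -0.19 ]
gspool [ 0.666 -0.062]
wood [ 0.704 -0.173]
lever [ 0.434 -0.032]
```

View pics/scenec.png

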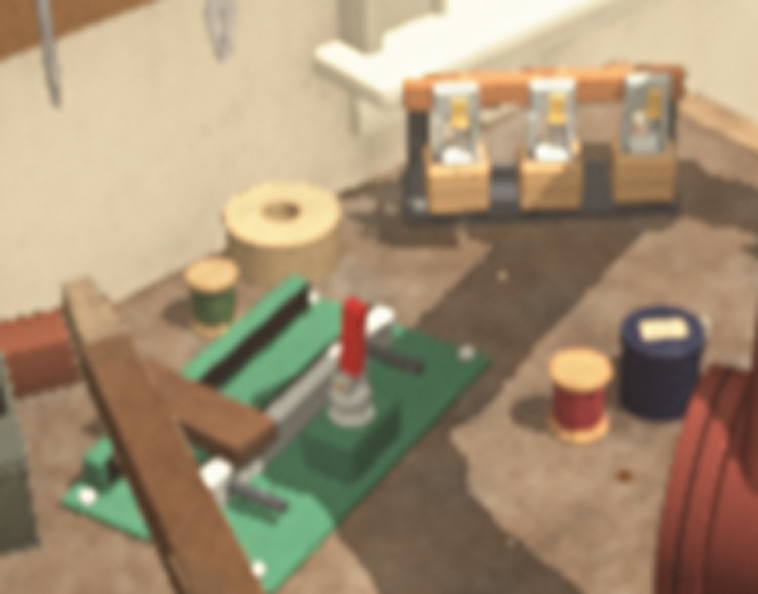

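Run:
```python
from h import *
T=load('top0');S=load('scene0'); ft=lambda p:(p[0]/3.4+210,p[1]/3.4+140); fs=lambda p:(p[0]/4.1+180,p[1]/4.1+120)
# rail end tops, block front-top corners
for n,t,s in (('railL',(575,85),(405,82)),('railR',(742,300),(683,70)),
 ('b1 frontL',(510,163),(427,155)),('b1 frontR',(543,207),(488,150)),('b3 frontL',(615,312),(613,150)),('b3 frontR',(645,355),(673,147)),
 ('b2 frontL',(560,238),(522,152)),('b2 frontR',(595,277),(580,150)),('lever top',(213,207),(353,300)),('keep1',(526,160),(459,97))):
    X,e=tri(T,ft(t),S,fs(s)); print(n,X.round(3),round(e,4))
for p in [(480,200),(480,420),(540,430),(-10,187)]: print(p,onz(T,*ft(p),0).round(3))
```

```text
railL [ 0.675 -0.302  0.14 ] 0.0041
railR [ 0.528 -0.51   0.133] 0.0116
b1 frontL [ 0.597 -0.267  0.109] 0.0096
b1 frontR [ 0.565 -0.31   0.11 ] 0.008
b3 frontL [ 0.498 -0.403  0.1  ] 0.0127
b3 frontR [ 0.466 -0.442  0.103] 0.007
b2 frontL [ 0.545 -0.333  0.107] 0.0108
b2 frontR [ 0.519 -0.377  0.103] 0.0051
lever top [ 0.435 -0.032  0.154] 0.0042
keep1 [ 0.576 -0.28   0.173] 0.0024
(480, 200) [ 0.59  -0.256  0.   ]
(480, 420) [ 0.377 -0.327  0.   ]
(540, 430) [ 0.389 -0.384  0.   ]
(-10, 187) [0.426 0.206 0.   ]
```

```bash
python3 -m handwheel '[[[0.03,0.04,0.012,-1.5,0.0854],[0.06,0.08,0.024,-3,0.0854],[0.09,0.12,0.035,-5,0.0854],[0.11,0.16,0.045,-7,0.0854],[0.13,0.2,0.05,-8.5,0.0854],[0.15,0.24,0.05,-10,0.0854],[0.17,0.28,0.05,-10,0.0854],[0.19,0.32,0.05,-10,0.0854]]]' 40
```

```text
time: 0.82
tcp_pos: [0.3992, -0.3266, 0.2809]
eef_rot: [2.417, -2.007, 0.001]
contact_force: [2.8, -1.2, -0.1]
finger_gap: 1.004
```

```bash
python3 -m handwheel '[[[0.02,0.04,0,0,0.0854],[0.04,0.08,0,0,0.0854],[0.05,0.12,0,0,0.0854],[0.06,0.16,0,0,0.0854],[0.07,0.2,0,0,0.0854],[0.08,0.24,0,0,0.0854],[0.09,0.28,0,0,0.0854],[0.1,0.32,0,0,0.0854]]]'; python3 -m handwheel '[[[0,0.02,-0.02,0,0.0854],[0,0.03,-0.04,0,0.0854],[0,0.03,-0.04,0,0.0854],[0,0.03,-0.04,0,0.0854]]]'
python3 - <<'E'
from h import *
C=cam('wrist');save(C,'w1');print(observe()['tcp_pos'],C['c'].round(3))
E
```

```text
time: 1.48
tcp_pos: [0.4977, -0.0097, 0.2806]
eef_rot: [2.417, -2.007, 0.0]
contact_force: [1.1, -0.3, -0.4]
finger_gap: 0.999
time: 1.82
tcp_pos: [0.4971, 0.018, 0.24]
eef_rot: [2.417, -2.004, -0.003]
contact_force: [0.7, -1.2, 0.7]
finger_gap: 1.0
[0.49779456 0.01719285 0.24103699] [0.567 0.031 0.382]
```

View pics/w1.png

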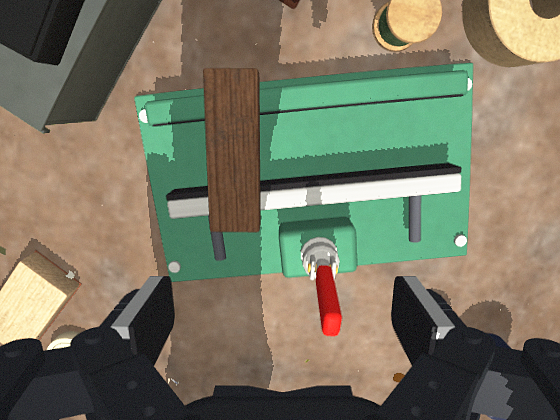

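The wrist view shows the offcut's top corners at (204,70),(259,69),(259,231),(208,233), the plate screws at (144,116),(469,83),(174,267),(460,241), and the lever from the pivot at (320,255) to its tip at (331,330).

Run:
```python
from h import *
C=load('w1')
S=np.array([onz(C,*p,.009)[:2] for p in [(144,116),(469,83),(174,267),(460,241)]]);m=S.mean(0)
d=S[0]+S[2]-S[1]-S[3];a=np.degrees(np.arctan2(d[1],d[0]))-90;print(S.round(4).tolist(),m,a); A=np.radians(a); ex=np.array([np.cos(A),np.sin(A)])
print('bed',m+.047*ex,'pivot',m-.065*ex)
O=np.array([onz(C,*p,.0635)[:2] for p in [(204,70),(259,69),(259,231),(208,233)]]);print('off',O.round(3).tolist(),O.mean(0)); d=O[0]+O[1]-O[2]-O[3];print(np.degrees(np.arctan2(d[1],d[0])))
s=observe();print(np.degrees(np.arctan2(*Ro.from_rotvec(s['eef_rot']).as_matrix()[:2,0][::-1])))
print('lever end',onz(C,331,320,.158))
```

```text
[[0.5332, 0.1628], [0.6231, -0.1411], [0.379, 0.1164], [0.4662, -0.1826]] [ 0.50037768 -0.01117027] 16.369399466837407
bed [0.54547252 0.0020757 ] pivot [ 0.43801248 -0.02948916]
off [[0.583, 0.099], [0.592, 0.055], [0.456, 0.032], [0.446, 0.077]] [0.51917557 0.06564961]
9.430798363302797
-79.43351414399712
lever end [ 0.43460739 -0.02772405  0.158     ]
```

```bash
python3 -m handwheel '[[[0.01,0.024,-0.03,-1,0.0854],[0.022,0.048,-0.06,-1,0.0854],[0.022,0.048,-0.1,-1,0.0854],[0.022,0.048,-0.14,-1,0.0854],[0.022,0.048,-0.175,-1,0.0854],[0.022,0.048,-0.203,-1,0.0854],[0.022,0.048,-0.203,-1,0.0854],[0.022,0.048,-0.203,-1,0.06]]]' 40;  python3 -m handwheel '[[[0,0,0,0,0.03],[0,0,0,0,0.03],[0,0,0,0,0.03],[0,0,0,0,0.03],[0,0,0,0,0.03],[0,0,0.02,0,0.03],[0,0,0.05,0,0.03],[0,0,0.09,0,0.03]]]' 40
```

```text
time: 2.53
tcp_pos: [0.52, 0.0648, 0.0379]
eef_rot: [2.397, -2.029, -0.002]
contact_force: [-0.0, 0.0, 1.4]
finger_gap: 0.882
time: 3.2
tcp_pos: [0.5186, 0.066, 0.1281]
eef_rot: [2.399, -2.026, -0.003]
contact_force: [1.3, -0.0, -0.5]
finger_gap: 0.519
```

```bash
python3 -m handwheel '[[[0,0,0.04,0,0.03],[0,0,0.08,0,0.03],[-0.005,-0.02,0.11,0,0.03],[-0.015,-0.06,0.12,0,0.03],[-0.025,-0.1,0.12,0,0.03],[-0.035,-0.14,0.12,0,0.03],[-0.045,-0.18,0.12,0,0.03],[-0.055,-0.22,0.12,0,0.03]]]' 40;  python3 -m handwheel '[[[-0.01,-0.04,0,0,0.03],[-0.02,-0.08,0,0,0.03],[-0.03,-0.12,0,0,0.03],[-0.05,-0.16,0,0,0.03],[-0.068,-0.19,-0.02,0,0.03],[-0.068,-0.206,-0.05,0,0.03],[-0.068,-0.206,-0.09,0,0.03],[-0.068,-0.206,-0.13,0,0.03]]]' 40
python3 -m handwheel '[[[0,0,-0.03,0,0.03],[0,0,-0.06,0,0.03],[0,0,-0.09,0,0.03],[0,0,-0.09,0,0.03]]]'
```

```text
time: 3.87
tcp_pos: [0.4642, -0.1555, 0.2497]
eef_rot: [-2.399, 2.027, -0.005]
contact_force: [1.3, -0.5, -1.2]
finger_gap: 0.52
time: 4.53
tcp_pos: [0.3969, -0.362, 0.1186]
eef_rot: [-2.397, 2.031, -0.008]
contact_force: [0.8, -0.7, -1.5]
finger_gap: 0.519
time: 4.87
tcp_pos: [0.3944, -0.3577, 0.0238]
eef_rot: [-2.4, 2.027, 0.01]
contact_force: [-1.3, 0.5, -1.2]
finger_gap: 0.516
```

```bash
python3 -m handwheel '[[[0,0,-0.015,0,0.03],[0,0,-0.024,0,0.03],[0,0,-0.028,0,0.03],[0,0,-0.028,0,0.03]]]'
```

```text
time: 5.2
tcp_pos: [0.397, -0.3599, 0.0003]
eef_rot: [-2.4, 2.027, -0.001]
contact_force: [0.2, -0.3, -0.7]
finger_gap: 0.517
```

```bash
python3 -m handwheel '[[[0,0,-0.003,0,0.03],[0,0,-0.003,0,0.03]]]'; python3 -m handwheel '[[[0,0,0,0,0.065],[0,0,0,0,0.065],[0,0,0,0,0.065],[0,0,0.03,0,0.065],[0,0,0.07,0,0.065],[0,0,0.11,0,0.065],[0.01,0,0.15,0,0.0854],[0.03,0,0.19,0,0.0854]]]'
```

```text
time: 5.37
tcp_pos: [0.3976, -0.3605, -0.0015]
eef_rot: [2.4, -2.027, 0.003]
contact_force: [-3.4, 1.8, 9.6]
finger_gap: 0.52
time: 6.03
tcp_pos: [0.424, -0.3604, 0.1868]
eef_rot: [2.397, -2.03, 0.001]
contact_force: [1.9, -1.7, 0.0]
finger_gap: 0.998
```

```bash
python3 -m handwheel '[[[0.0,0,0.03,-6.5,0.0854],[0.01,0,0.06,-13,0.0854],[0.03,0,0.09,-20,0.0854],[0.05,0,0.1,-26,0.0854],[0.07,0,0.1,-33,0.0854],[0.09,0,0.1,-39,0.0854],[0.1,0,0.1,-45.6,0.0854],[0.1,0,0.1,-45.6,0.0854]]]'
python3 -m handwheel '[[[0.0,0,0,0,0.0854],[0.0,0,0,0,0.0854]]]'
python3 - <<'E'
from h import *
C=cam('wrist');save(C,'w2');print(observe()['tcp_pos'],C['c'].round(3))
E
```

```text
time: 6.7
tcp_pos: [0.5275, -0.3585, 0.2833]
eef_rot: [-1.422, 2.801, 0.001]
contact_force: [-0.3, 1.1, 0.6]
finger_gap: 0.999
time: 6.87
tcp_pos: [0.5247, -0.36, 0.2839]
eef_rot: [1.431, -2.796, -0.0]
contact_force: [-0.3, 0.4, 0.5]
finger_gap: 1.002
[ 0.52454648 -0.3602075   0.28408589] [ 0.582 -0.402  0.426]
```

View pics/w2.png

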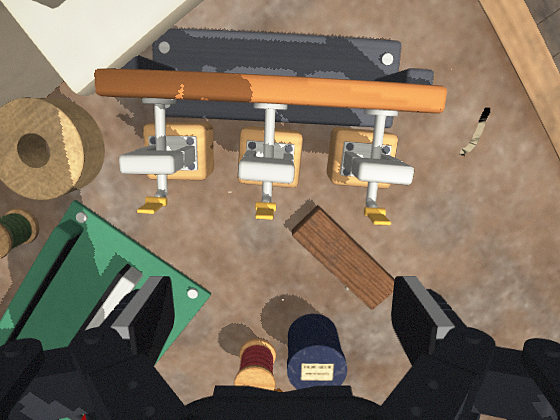

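The wrist view shows the three web tops at about (151,162),(267,171),(385,171), the keepers at (152,205),(265,211),(377,215), and the bars running up to the rail. The offcut lies flat on the bench at (345,257).

```bash
cat > webs.py <<'E'
from h import *
def webs(C,z,thr=175,box=(90,130,430,200)):
    im=C['im']; hsv=cv2.cvtColor(im,cv2.COLOR_RGB2HSV); m=((hsv[...,1]<45)&(hsv[...,2]>thr)).astype(np.uint8)
    x0,y0,x1,y1=box; k=np.zeros_like(m);k[y0:y1,x0:x1]=m[y0:y1,x0:x1]
    k=cv2.morphologyEx(k,cv2.MORPH_OPEN,np.ones((13,13)))
    out=[]
    for c in cv2.findContours(k,cv2.RETR_EXTERNAL,cv2.CHAIN_APPROX_NONE)[0]:
        if cv2.contourArea(c)<400: continue
        P=np.array([onz(C,*p[0],z)[:2] for p in c],np.float32); r=cv2.minAreaRect(P)
        b=cv2.boxPoints(r); e=[b[1]-b[0],b[2]-b[1]]; e=max(e,key=np.linalg.norm); out.append((cv2.boundingRect(c),np.round(r[0],4),np.round(r[1],4),np.degrees(np.arctan2(e[1],e[0]))%180))
    return sorted(out,key=lambda o:o[0][0]),k
E
python3 - <<'E'
from webs import *
C=load('w2')
o,k=webs(C,.177)
for i in o: print(i)
print(np.linalg.norm(o[0][1]-o[-1][1]))
# keeper tips/hinges & bars: bar ends at rail & lip
b=[(161,105),(159,195),(270,106),(266,203),(381,112),(376,206)]
for z in (.14,):
  X=[onz(C,*p,z)[:2] for p in b]; print(np.round(X,4).tolist(),[np.degrees(np.arctan2(*(X[i]-X[i+1])[::-1])).round(1) for i in (0,2,4)],np.linalg.norm(X[0]-X[4]),np.linalg.norm(X[1]-X[5]))
T=load('top0');
v=C['im'][110:230,95:430].copy(); cv2.imwrite('pics/w2c.png',cv2.cvtColor(cv2.resize(v,None,fx=2.35,fy=2.35,interpolation=cv2.INTER_CUBIC),cv2.COLOR_RGB2BGR))
E
```

```text
((120, 156, 54, 18), array([ 0.6053, -0.3055]), array([0.037 , 0.0115]), np.float32(53.81557))
((239, 163, 54, 20), array([ 0.5539, -0.3677]), array([0.0363, 0.0123]), np.float32(50.3431))
((360, 164, 53, 20), array([ 0.5056, -0.4333]), array([0.0366, 0.0122]), np.float32(50.73636))
0.16208926552983077
[[0.636, -0.3295], [0.5846, -0.2834], [0.5876, -0.3946], [0.5298, -0.3483], [0.5361, -0.4593], [0.4767, -0.4178]] [np.float64(-41.9), np.float64(-38.7), np.float64(-35.0)] 0.16374965657536253 0.17229650072558164
```

View pics/w2c.png

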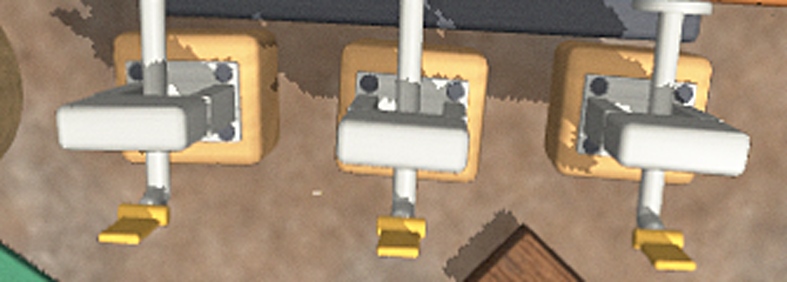

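Run:
```python
from webs import *
from scipy.optimize import brentq
C=load('w2'); f=lambda p:(p[0]/2.35+95,p[1]/2.35+110)
for n,a,m,b in (('tip',(120,238),(399,251),(669,264)),('hinge',(140,214),(402,226),(655,240)),('web',(122,133),(403,149),(680,151)),('barrail',(153,5),(412,5),(667,10))):
    g=lambda z:np.linalg.norm(onz(C,*f(a),z)[:2]-onz(C,*f(b),z)[:2])-.170
    z=brentq(g,0,.3); A,M,B=[onz(C,*f(p),z) for p in (a,m,b)]; d=A-B
    print(n,round(z,4),A.round(4),M.round(4),B.round(4),'x dir',np.degrees(np.arctan2(d[1],d[0]))-90)
```

```text
tip 0.1674 [ 0.5807 -0.279   0.1674] [ 0.527  -0.3465  0.1674] [ 0.4747 -0.4119  0.1674] x dir -38.589851595352755
hinge 0.1479 [ 0.5829 -0.2807  0.1479] [ 0.5292 -0.3483  0.1479] [ 0.4765 -0.4133  0.1479] x dir -38.76243273551975
web 0.1624 [ 0.6053 -0.2993  0.1624] [ 0.5512 -0.3657  0.1624] [ 0.5015 -0.4339  0.1624] x dir -37.66381559569269
barrail 0.1281 [ 0.6346 -0.3225  0.1281] [ 0.584  -0.3918  0.1281] [ 0.5337 -0.4594  0.1281] x dir -36.369903507715165
```

```bash
python3 -m handwheel '[[[0.025,0.02,0,-2,0.06],[0.05,0.04,0,-2,0.06],[0.08,0.06,-0.01,-2,0.06],[0.08,0.06,-0.04,-2,0.06],[0.08,0.06,-0.06,-2,0.06],[0.08,0.06,-0.06,-2,0.06],[0.08,0.06,-0.06,-2,0.06],[0.08,0.06,-0.06,-2,0.06]]]'
python3 - <<'E'
from h import *
for _ in range(3):
    print(observe()['tcp_pos'].round(4)); C=cam('wrist')
save(C,'w3')
for n,P in (('web',(.605,-.300,.165)),('web2',(.551,-.366,.165))): print(n,proj(C,P))
E
```

```text
time: 7.58
tcp_pos: [0.6053, -0.3009, 0.2258]
eef_rot: [-1.376, 2.823, -0.003]
contact_force: [0.9, -0.3, 0.6]
finger_gap: 0.704
[ 0.6053 -0.3009  0.2258]
[ 0.6056 -0.3009  0.2262]
[ 0.6057 -0.3007  0.2262]
web [281.58113815 236.03514629]
web2 [427.64404426 239.05444161]
```

View pics/w3.png

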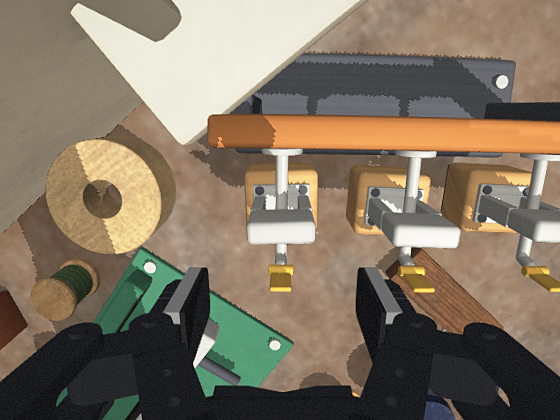

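The view shows the left foot's web top at (248–315, 219–243), centre (281.5,231). It is between the fingers laterally, as predicted.

Run:
```python
from h import *
A=load('w2');B=load('w3')
for n,a,b in (('web1',(146.9,166.6),(281.5,231)),('web2',(266.5,173.4),(426,234)),('tip1',(146,211.3),(281,283)),('tip2',(264.8,216.8),(419,283)),('hinge1',(154.6,201),(281,269))):
    X,e=tri(A,a,B,b);print(n,X.round(4),round(e,4))
```

```text
web1 [ 0.6059 -0.3     0.1615] 0.0024
web2 [ 0.5516 -0.3664  0.1611] 0.0022
tip1 [ 0.5813 -0.2802  0.1662] 0.0033
tip2 [ 0.526  -0.346   0.1599] 0.0024
hinge1 [ 0.5831 -0.2821  0.1495] 0.0012
```

```bash
python3 -m handwheel '[[[0,0,-0.03,0,0.06],[0,0,-0.06,0,0.06],[0,0,-0.09,0,0.06],[0,0,-0.1,0,0.06],[0,0,-0.1,0,0.06]]]' 60; python3 -m handwheel '[[[0,0,0,0,0.03],[0,0,0,0,0.03],[0,0,0,0,0.03],[0,0,0,0,0.03],[0,0,0,0,0.03],[0,0,0,0,0.03]]]' 60
```

```text
time: 8.15
tcp_pos: [0.604, -0.2994, 0.1217]
eef_rot: [1.376, -2.821, -0.005]
contact_force: [-0.5, 0.1, 0.9]
finger_gap: 0.705
time: 8.65
tcp_pos: [0.6068, -0.3004, 0.1264]
eef_rot: [-1.376, 2.821, -0.005]
contact_force: [0.2, 0.8, 7.1]
finger_gap: 0.459
```

```bash
python3 -m handwheel '[[[0,0,0.006,0,0.03],[0,0,0.012,0,0.03],[0,0,0.019,0,0.03],[0,0,0.019,0,0.03],[0,0,0.019,0,0.03]]]' 60; python3 -c "
from h import *
for _ in range(3): s=observe(); print(s['tcp_pos'].round(4),s['contact_force'].round(1),s['finger_gap']); grab_frame('wrist')"
```

```text
time: 9.07
tcp_pos: [0.6057, -0.2998, 0.1435]
eef_rot: [-1.377, 2.823, -0.001]
contact_force: [0.3, 1.0, -3.0]
finger_gap: 0.458
[ 0.6057 -0.2998  0.1435] [ 0.3  1.  -3. ] 0.4582703267721602
[ 0.6054 -0.2997  0.1429] [ 0.7 -0.2 -2.7] 0.45663168427348844
[ 0.6052 -0.2997  0.1426] [-0.7  0.1 -2.5] 0.45994952793547234
```

```bash
python3 -m handwheel '[[[-0.012,0.009,0.001,0,0.03],[-0.024,0.018,0.001,0,0.03],[-0.036,0.028,0.001,0,0.03],[-0.047,0.037,0.001,0,0.03],[-0.047,0.037,0.001,0,0.03]]]' 60; python3 -m handwheel '[[[-0.012,0.009,0,0,0.03],[-0.024,0.018,0,0,0.03],[-0.032,0.025,0,0,0.03],[-0.032,0.025,0,0,0.03]]]' 60
```

```text
time: 9.63
tcp_pos: [0.557, -0.261, 0.1438]
eef_rot: [1.379, -2.822, -0.002]
contact_force: [0.3, 0.2, -3.2]
finger_gap: 0.46
time: 9.97
tcp_pos: [0.5254, -0.2365, 0.1437]
eef_rot: [1.378, -2.822, -0.002]
contact_force: [-0.6, 0.7, -2.6]
finger_gap: 0.459
```

```bash
python3 -m handwheel '[[[0,0,0.035,0,0.03],[0,0,0.07,0,0.03],[0,0.03,0.1,7,0.03],[0,0.06,0.11,14,0.03],[0,0.09,0.11,21,0.03],[0,0.12,0.11,28,0.03],[-0.005,0.15,0.11,35,0.03],[-0.01,0.18,0.11,42,0.03]]]' 60
python3 - <<'E'
from h import *
C=load('w1'); A=np.radians(16.37); bed=np.array([.5455,.0021]); R=np.array([[np.cos(A),np.sin(A)],[-np.sin(A),np.cos(A)]])
for n,p,z in (('padtopfront',(167,190),.041),('padtopfront',(460,165),.041),('white/black',(168,202),.041),('white/black',(460,175),.041),('fixed top back',(150,105),.041),('fixed top back',(467,72),.041),('fixed front top',(152,124),.041),('fixed front top',(467,96),.041),('fixed front black foot',(262,116),.041)): print(n,(R@(onz(C,*p,z)[:2]-bed)).round(4))
E
```

```text
time: 10.63
tcp_pos: [0.5169, -0.0566, 0.254]
eef_rot: [-2.304, 2.135, -0.001]
contact_force: [0.6, 0.9, -2.6]
finger_gap: 0.459
padtopfront [-0.0359  0.1373]
padtopfront [-0.039  -0.1372]
white/black [-0.0475  0.1385]
white/black [-0.0484 -0.1374]
fixed top back [0.0418 0.1388]
fixed top back [ 0.043  -0.1418]
fixed front top [0.0253 0.14  ]
fixed front top [ 0.0226 -0.1422]
fixed front black foot [0.0219 0.0409]
```

```bash
python3 -m handwheel '[[[0,0.035,0,6,0.03],[-0.001,0.07,0,12.4,0.03],[-0.003,0.1,0,12.4,0.03],[-0.003,0.132,0,12.4,0.03],[-0.003,0.132,0,12.4,0.03],[-0.003,0.132,-0.04,12.4,0.03],[-0.003,0.132,-0.06,12.4,0.03],[-0.003,0.132,-0.06,12.4,0.03]]]' 60
python3 - <<'E'
from h import *
s=observe();print(s['tcp_pos'].round(4),np.degrees(np.arctan2(*Ro.from_rotvec(s['eef_rot']).as_matrix()[:2,0][::-1])),s['finger_gap'])
C=cam('wrist');save(C,'w4'); print(observe()['tcp_pos'].round(4))
E
```

```text
time: 11.3
tcp_pos: [0.5115, 0.0735, 0.1896]
eef_rot: [2.512, -1.879, -0.008]
contact_force: [-0.6, -0.4, -3.6]
finger_gap: 0.461
[0.5115 0.0735 0.1896] -73.57880523266022 0.4605474057471506
[0.5126 0.0737 0.1923]
```

View pics/w4.png

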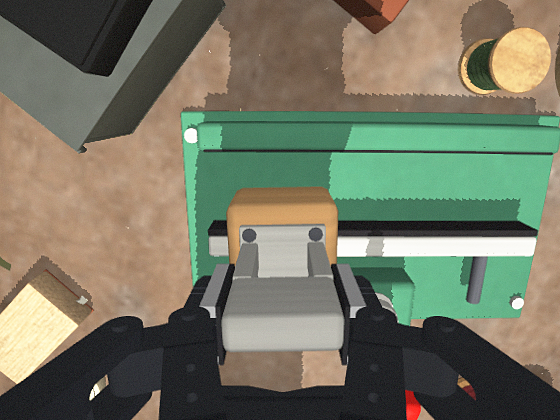

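The foot hangs straight in the fingers. Its block's far edge is at row 190 (cols 230–337), the pad's front edge at row 222, and the fixed jaw face's black line at row 151.

Run:
```python
from h import *
C=load('w4'); A=np.radians(16.37); bed=np.array([.5455,.0021]); R=np.array([[np.cos(A),np.sin(A)],[-np.sin(A),np.cos(A)]])
for n,p,z in (('padfront',(215,222),.040),('padfront',(530,222),.040),('fixedface',(205,151),.041),('fixedface',(550,152),.041),('blockfarL',(231,191),.1595),('blockfarR',(336,191),.1595),('screw',(191,136),.009),('screw',(517,303),.009),('webtop',(284,283),.2315)): print(n,(R@(onz(C,*p,z)[:2]-bed)).round(4))
print(R@(observe()['tcp_pos'][:2]-bed))
```

```text
padfront [-0.034   0.1337]
padfront [-0.0335 -0.1301]
fixedface [0.0241 0.1385]
fixedface [ 0.0255 -0.1353]
blockfarL [0.0194 0.1025]
blockfarR [0.0195 0.0529]
screw [0.033  0.1565]
screw [-0.1282 -0.1561]
webtop [0.0081 0.0776]
[-0.01138336  0.07799039]
```

```bash
python3 -m handwheel '[[[0.001,0.001,-0.03,0,0.03],[0.001,0.001,-0.06,0,0.03],[0.001,0.001,-0.08,0,0.03],[0.001,0.001,-0.09,0,0.03],[0.001,0.001,-0.095,0,0.03],[0.001,0.001,-0.098,0,0.03],[0.001,0.001,-0.098,0,0.03]]]' 60
```

```text
time: 11.93
tcp_pos: [0.5154, 0.0753, 0.097]
eef_rot: [-2.515, 1.881, -0.002]
contact_force: [0.8, 0.8, -2.1]
finger_gap: 0.465
```

```bash
python3 -m handwheel '[[[0,0,-0.002,0,0.03],[0,0,-0.004,0,0.03],[0,0,-0.004,0,0.03]]]'; python3 -m handwheel '[[[0,0,-0.002,0,0.03],[0,0,-0.003,0,0.03],[0,0,-0.003,0,0.03]]]'
```

```text
time: 12.18
tcp_pos: [0.5148, 0.0752, 0.0923]
eef_rot: [-2.515, 1.881, -0.001]
contact_force: [-0.3, -0.3, -1.7]
finger_gap: 0.461
time: 12.43
tcp_pos: [0.5148, 0.0753, 0.0896]
eef_rot: [-2.515, 1.881, -0.001]
contact_force: [-2.9, -0.1, 4.3]
finger_gap: 0.459
```

```bash
python3 -m handwheel '[[[0,0,0,0,0.056],[0,0,0,0,0.056],[0,0,0,0,0.056],[0,0,0.03,0,0.056],[0,0,0.07,0,0.056],[0,0,0.11,0,0.056],[0,0,0.15,0,0.056],[0.005,-0.03,0.18,-7,0.056]]]'; python3 -m handwheel '[[[0.01,-0.035,0.01,-7,0.056],[0.02,-0.07,0.01,-14,0.056],[0.025,-0.1,0.01,-21,0.056],[0.03,-0.14,0.01,-28,0.056],[0.03,-0.18,0.01,-35,0.056],[0.03,-0.215,0.01,-42,0.056],[0.03,-0.25,0,-47.4,0.056],[0.03,-0.29,0,-47.4,0.056]]]'
python3 - <<'E'
from h import *
C=cam('top');save(C,'top1');s=observe();print(s['tcp_pos'],np.degrees(np.arctan2(*Ro.from_rotvec(s['eef_rot']).as_matrix()[:2,0][::-1])))
E
```

```text
time: 13.1
tcp_pos: [0.5192, 0.0519, 0.2723]
eef_rot: [-2.403, 2.017, -0.002]
contact_force: [0.6, 1.0, 0.2]
finger_gap: 0.657
time: 13.77
tcp_pos: [0.5489, -0.2446, 0.2668]
eef_rot: [1.37, -2.826, -0.002]
contact_force: [0.9, 1.1, -0.4]
finger_gap: 0.657
[ 0.54671376 -0.25521109  0.26657983] -128.57248860101313
```

```bash
python3 -m handwheel '[[[0,-0.03,0,0,0.06],[0,-0.06,0,0,0.06],[0,-0.09,0,0,0.06],[0,-0.11,0,0,0.06],[0,-0.11,-0.04,0,0.06],[0,-0.11,-0.04,0,0.06],[0,-0.11,-0.04,0,0.06]]]'
python3 - <<'E'
from h import *
C=cam('wrist');save(C,'w5');print(observe()['tcp_pos'].round(4))
for n,P in (('web2',(.5516,-.3664,.162)),('web3',(.5015,-.4339,.162)),('tip2',(.526,-.346,.165))): print(n,proj(C,P).round(1))
from webs import webs
for o in webs(C,.163,box=(60,100,540,300))[0]: print(o)
E
```

```text
time: 14.4
tcp_pos: [0.5483, -0.3529, 0.2263]
eef_rot: [1.377, -2.821, -0.007]
contact_force: [-0.5, 0.2, 0.7]
finger_gap: 0.701
[ 0.5495 -0.3529  0.2285]
web2 [296.7 213.9]
web3 [441.3 210.8]
tip2 [295.6 268.3]
((288, 204, 42, 22), array([ 0.5473, -0.3717]), array([0.0237, 0.0125]), np.float32(52.07728))
((413, 200, 64, 22), array([ 0.5008, -0.4354]), array([0.0384, 0.0126]), np.float32(52.035587))
```

```bash
python3 -m handwheel '[[[0.0025,-0.0125,-0.01,0,0.06],[0.0025,-0.0125,-0.04,0,0.06],[0.0025,-0.0125,-0.075,0,0.06],[0.0025,-0.0125,-0.102,0,0.06],[0.0025,-0.0125,-0.102,0,0.06],[0.0025,-0.0125,-0.102,0,0.03],[0.0025,-0.0125,-0.102,0,0.03],[0.0025,-0.0125,-0.102,0,0.03]]]' 60;python3 -m handwheel '[[[0,0,0,0,0.03],[0,0,0,0,0.03],[0,0,0,0,0.03],[0,0,0.006,0,0.03],[0,0,0.012,0,0.03],[0,0,0.019,0,0.03],[0,0,0.019,0,0.03],[0,0,0.019,0,0.03]]]' 60
```

```text
time: 15.12
tcp_pos: [0.5532, -0.3672, 0.1289]
eef_rot: [-1.377, 2.821, -0.005]
contact_force: [-0.4, -0.3, -2.7]
finger_gap: 0.458
time: 15.78
tcp_pos: [0.552, -0.3667, 0.1457]
eef_rot: [-1.377, 2.823, -0.001]
contact_force: [0.0, -0.6, -2.1]
finger_gap: 0.46
```

```bash
python3 -m handwheel '[[[-0.012,0.009,0,0,0.03],[-0.024,0.018,0,0,0.03],[-0.036,0.028,0,0,0.03],[-0.047,0.037,0,0,0.03],[-0.047,0.037,0,0,0.03]]]' 60; python3 -m handwheel '[[[-0.012,0.009,0,0,0.03],[-0.024,0.018,0,0,0.03],[-0.032,0.025,0,0,0.03],[-0.032,0.025,0,0,0.03]]]' 60
```

```text
time: 16.2
tcp_pos: [0.5032, -0.328, 0.145]
eef_rot: [1.378, -2.822, -0.002]
contact_force: [0.4, -0.5, -2.8]
finger_gap: 0.459
time: 16.53
tcp_pos: [0.4717, -0.3035, 0.1449]
eef_rot: [1.378, -2.823, -0.002]
contact_force: [-0.3, -0.2, -3.1]
finger_gap: 0.461
```

```bash
python3 -m handwheel '[[[0,0,0.035,0,0.03],[0,0,0.07,0,0.03],[0.01,0.03,0.1,7,0.03],[0.02,0.06,0.11,14,0.03],[0.03,0.09,0.11,21,0.03],[0.04,0.12,0.11,28,0.03],[0.05,0.15,0.11,35,0.03],[0.06,0.18,0.11,42,0.03]]]' 60;python3 -m handwheel '[[[0.005,0.035,0,6,0.03],[0.005,0.07,0,12.4,0.03],[0.005,0.1,0,12.4,0.03],[0.005,0.123,0,12.4,0.03],[0.005,0.123,-0.03,12.4,0.03],[0.005,0.123,-0.06,12.4,0.03],[0.005,0.123,-0.06,12.4,0.03],[0.005,0.123,-0.06,12.4,0.03]]]' 60
python3 -c "
from h import *
C=cam('wrist');save(C,'w6');print(observe()['tcp_pos'].round(4))"
```

```text
time: 17.2
tcp_pos: [0.5337, -0.1233, 0.2554]
eef_rot: [-2.304, 2.135, -0.001]
contact_force: [0.4, 0.1, -2.9]
finger_gap: 0.459
time: 17.87
tcp_pos: [0.5373, -0.0018, 0.1943]
eef_rot: [2.514, -1.881, -0.004]
contact_force: [0.7, -0.9, -1.4]
finger_gap: 0.46
[ 0.5384 -0.0018  0.196 ]
```

View pics/w6.png

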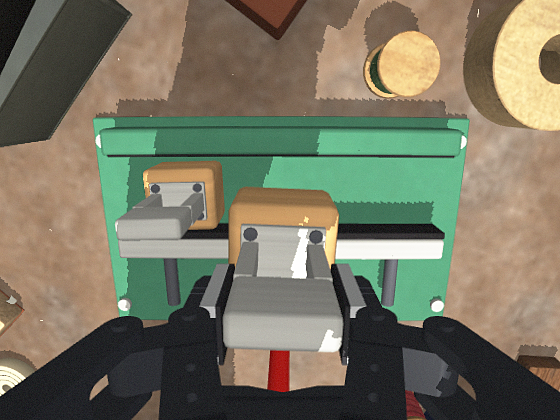

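The first foot stands upright between the jaws (block at cols 145–222, rows 162–228). The second is held straight over the middle.

```bash
python3 -m handwheel '[[[0,0,-0.03,0,0.03],[0,0,-0.06,0,0.03],[0,0,-0.08,0,0.03],[0,0,-0.095,0,0.03],[0,0,-0.1,0,0.03],[0,0,-0.103,0,0.03],[0,0,-0.103,0,0.03]]]' 60;python3 -m handwheel '[[[0,0,-0.002,0,0.03],[0,0,-0.003,0,0.03],[0,0,-0.003,0,0.03]]]'
```

```text
time: 18.5
tcp_pos: [0.5389, -0.0017, 0.0934]
eef_rot: [-2.514, 1.882, -0.002]
contact_force: [0.6, -0.3, -2.6]
finger_gap: 0.461
time: 18.75
tcp_pos: [0.5395, -0.0014, 0.0917]
eef_rot: [-2.514, 1.881, -0.005]
contact_force: [-1.8, 0.2, 9.1]
finger_gap: 0.463
```

```bash
python3 -m handwheel '[[[0,0,0,0,0.056],[0,0,0,0,0.056],[0,0,0,0,0.056],[0,0,0.03,0,0.056],[0,0,0.07,0,0.056],[0,0,0.11,0,0.056],[0,0,0.15,0,0.056],[0,-0.03,0.17,-7,0.056]]]'; python3 -m handwheel '[[[0,-0.035,0,-7,0.056],[-0.01,-0.075,0,-14,0.056],[-0.01,-0.11,0,-21,0.056],[-0.015,-0.15,0,-28,0.056],[-0.02,-0.19,0,-35,0.06],[-0.025,-0.23,0,-42,0.06],[-0.03,-0.27,0,-47.4,0.06],[-0.033,-0.31,0,-47.4,0.06]]]'
python3 -m handwheel '[[[0,-0.035,0,0,0.06],[0,-0.07,0,0,0.06],[-0.002,-0.09,-0.02,0,0.06],[-0.002,-0.094,-0.035,0,0.06],[-0.002,-0.094,-0.035,0,0.06]]]'
python3 - <<'E'
from h import *
C=cam('wrist');save(C,'w7');s=observe();print(s['tcp_pos'].round(4),np.degrees(np.arctan2(*Ro.from_rotvec(s['eef_rot']).as_matrix()[:2,0][::-1])))
print(proj(C,(.5012,-.435,.163)))
from webs import webs
for o in webs(C,.163,box=(60,100,540,300))[0]: print(o)
E
```

```text
time: 19.42
tcp_pos: [0.5395, -0.0253, 0.265]
eef_rot: [-2.402, 2.015, -0.006]
contact_force: [1.1, 0.7, 0.3]
finger_gap: 0.656
time: 20.08
tcp_pos: [0.5041, -0.3436, 0.2596]
eef_rot: [-1.368, 2.828, -0.001]
contact_force: [0.5, -0.3, 0.4]
finger_gap: 0.705
time: 20.5
tcp_pos: [0.5006, -0.4369, 0.2202]
eef_rot: [1.372, -2.823, -0.007]
contact_force: [-0.3, 0.1, -0.5]
finger_gap: 0.704
[ 0.5018 -0.4354  0.2222] -128.0511598473448
[278.32595614 236.99915733]
((243, 226, 69, 23), array([ 0.5014, -0.4344]), array([0.0387, 0.013 ]), np.float32(50.15565))
```

```bash
python3 -m handwheel '[[[0,0.001,-0.03,0,0.06],[0,0.001,-0.06,0,0.06],[0,0.001,-0.085,0,0.06],[0,0.001,-0.097,0,0.06],[0,0.001,-0.097,0,0.06],[0,0.001,-0.097,0,0.03],[0,0.001,-0.097,0,0.03],[0,0.001,-0.097,0,0.03]]]' 60;python3 -m handwheel '[[[0,0,0,0,0.03],[0,0,0,0,0.03],[0,0,0,0,0.03],[0,0,0.006,0,0.03],[0,0,0.012,0,0.03],[0,0,0.019,0,0.03],[0,0,0.019,0,0.03],[0,0,0.019,0,0.03]]]' 60
```

```text
time: 21.22
tcp_pos: [0.5042, -0.4351, 0.1298]
eef_rot: [-1.377, 2.821, -0.005]
contact_force: [0.4, 0.0, 5.3]
finger_gap: 0.46
time: 21.88
tcp_pos: [0.503, -0.4347, 0.1468]
eef_rot: [-1.377, 2.823, -0.001]
contact_force: [0.1, -0.0, -3.3]
finger_gap: 0.458
```

```bash
python3 -m handwheel '[[[-0.012,0.009,0,0,0.03],[-0.024,0.018,0,0,0.03],[-0.036,0.028,0,0,0.03],[-0.047,0.037,0,0,0.03],[-0.047,0.037,0,0,0.03]]]' 60; python3 -m handwheel '[[[-0.012,0.009,0,0,0.03],[-0.024,0.018,0,0,0.03],[-0.032,0.025,0,0,0.03],[-0.032,0.025,0,0,0.03]]]' 60
```

```text
time: 22.3
tcp_pos: [0.4541, -0.3963, 0.1461]
eef_rot: [1.377, -2.823, -0.002]
contact_force: [-0.1, 0.3, 0.3]
finger_gap: 0.458
time: 22.63
tcp_pos: [0.4227, -0.3717, 0.1458]
eef_rot: [1.377, -2.823, -0.002]
contact_force: [-0.6, 0.3, -3.0]
finger_gap: 0.458
```

```bash
python3 -m handwheel '[[[0,0,0.035,0,0.03],[0,0,0.07,0,0.03],[0.02,0.03,0.1,7,0.03],[0.04,0.06,0.11,14,0.03],[0.06,0.09,0.11,21,0.03],[0.08,0.12,0.11,28,0.03],[0.1,0.15,0.11,35,0.03],[0.12,0.18,0.11,42,0.03]]]' 60;python3 -m handwheel '[[[0.01,0.035,0,6,0.03],[0.017,0.07,0,12.4,0.03],[0.017,0.1,0,12.4,0.03],[0.017,0.1145,0,12.4,0.03],[0.017,0.1145,-0.03,12.4,0.03],[0.017,0.1145,-0.06,12.4,0.03],[0.017,0.1145,-0.06,12.4,0.03],[0.017,0.1145,-0.06,12.4,0.03]]]' 60
python3 -c "
from h import *
C=cam('wrist');save(C,'w8');s=observe();print(s['tcp_pos'].round(4),np.degrees(np.arctan2(*Ro.from_rotvec(s['eef_rot']).as_matrix()[:2,0][::-1])))"
```

```text
time: 23.3
tcp_pos: [0.5453, -0.1912, 0.2563]
eef_rot: [-2.304, 2.135, -0.001]
contact_force: [0.5, -1.3, -2.1]
finger_gap: 0.456
time: 23.97
tcp_pos: [0.5603, -0.0782, 0.1951]
eef_rot: [2.515, -1.881, -0.005]
contact_force: [0.3, -0.2, -1.8]
finger_gap: 0.456
[ 0.5614 -0.0783  0.1968] -73.61205171328135
```

View pics/w8.png

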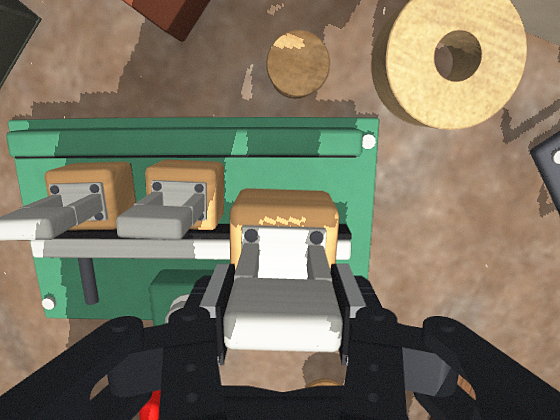

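Two feet stand side by side in the jaws and the third is aligned to the right of them, with clear space.

```bash
python3 -m handwheel '[[[-0.001,0,-0.03,0,0.03],[-0.001,0,-0.06,0,0.03],[-0.001,0,-0.08,0,0.03],[-0.001,0,-0.095,0,0.03],[-0.001,0,-0.1,0,0.03],[-0.001,0,-0.103,0,0.03],[-0.001,0,-0.103,0,0.03]]]' 60;python3 -m handwheel '[[[0,0,-0.002,0,0.03],[0,0,-0.003,0,0.03],[0,0,-0.003,0,0.03]]]'
```

```text
time: 24.6
tcp_pos: [0.5609, -0.0783, 0.0944]
eef_rot: [-2.515, 1.882, -0.002]
contact_force: [-0.3, -0.5, -2.9]
finger_gap: 0.459
time: 24.85
tcp_pos: [0.5616, -0.0782, 0.093]
eef_rot: [-2.514, 1.881, -0.006]
contact_force: [-2.8, -1.4, 9.0]
finger_gap: 0.461
```

```bash
python3 -m handwheel '[[[0,0,0,0,0.056],[0,0,0,0,0.056],[0,0,0,0,0.056],[0,0,0.03,0,0.056],[0,0,0.07,0,0.056],[0,0,0.11,0,0.056],[0,0,0.15,0,0.056],[0,0,0.15,0,0.056]]]'; python3 -m handwheel '[[[-0.035,0.01,0,7,0.056],[-0.07,0.02,0,14,0.056],[-0.1,0.035,0,21,0.056],[-0.121,0.048,0,27.6,0.056],[-0.121,0.048,0,27.6,0.056],[-0.121,0.048,0,27.6,0.056]]]'
python3 - <<'E'
from h import *
C=cam('wrist');save(C,'w9');s=observe();print(s['tcp_pos'].round(4),np.degrees(np.arctan2(*Ro.from_rotvec(s['eef_rot']).as_matrix()[:2,0][::-1])),s['joint_pos'])
im=C['im'];h=cv2.cvtColor(im,cv2.COLOR_RGB2HSV);m=(((h[...,0]<8)|(h[...,0]>172))&(h[...,1]>190)&(h[...,2]>110)).astype(np.uint8);m[340:]=0
n,l,st,ce=cv2.connectedComponentsWithStats(m)
print([ (st[i].tolist(),ce[i].round(1).tolist()) for i in range(1,n) if st[i,4]>80])
print(proj(C,(.438,-.0295,.159)),proj(C,(.438,-.0295,.09)))
E
```

```text
time: 25.52
tcp_pos: [0.5633, -0.0779, 0.2491]
eef_rot: [-2.511, 1.878, -0.017]
contact_force: [0.2, 0.8, -0.2]
finger_gap: 0.657
time: 26.02
tcp_pos: [0.4385, -0.0297, 0.2408]
eef_rot: [2.892, -1.227, 0.003]
contact_force: [0.0, -0.7, 0.7]
finger_gap: 0.656
[ 0.4392 -0.0302  0.2407] -46.06474126951682 [ 0.47470525 -0.08703881 -0.47220936  1.90870783 -0.0400174   1.30904996
 -0.7896522 ]
[([259, 188, 33, 57, 1140], [276.1, 216.4])]
[281.69118899 223.65113546] [281.70445476 197.9485624 ]
```

View pics/w9.png

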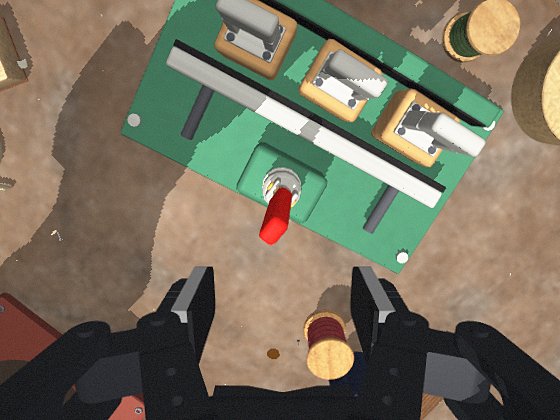

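All three feet stand in the jaws. The lever runs from its pivot at about (281,188) to its top at about (273,234), and I'll zoom in on it.

Run:
```python
from h import *
v=load('w9')['im'][150:260,220:350]; cv2.imwrite('pics/w9c.png',cv2.cvtColor(cv2.resize(v,None,fx=5,fy=5,interpolation=cv2.INTER_CUBIC),cv2.COLOR_RGB2BGR))
```

```text
(no output)
```

View pics/w9c.png

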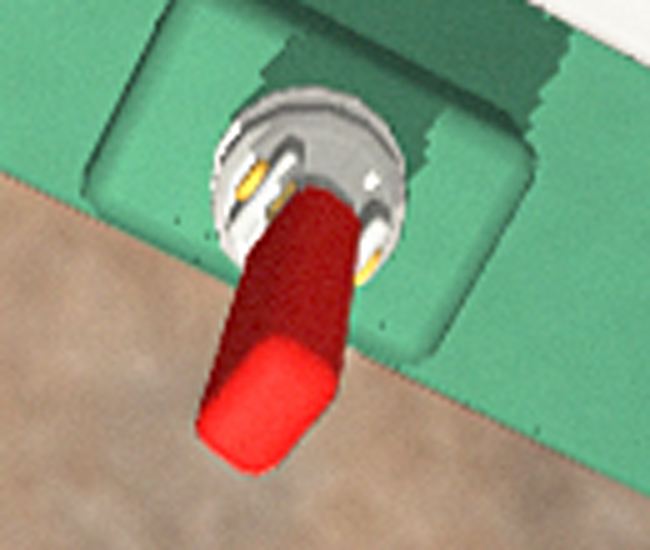

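The zoom gives the lever's top-face corners as (275,335),(338,380),(258,472),(200,425) and the pin ends as (252,180),(370,262). The lever leans very slightly along its fold direction.

Run:
```python
from h import *
C=load('w9'); f=lambda p:(p[0]/5+220,p[1]/5+150)
g=lambda p,z:onz(C,*f(p),z)[:2]
a=lambda d:np.degrees(np.arctan2(d[1],d[0]))
top=g((268,405),.158);A=g((306,357),.158);B=g((229,449),.158);print('top',top,'x dir',a(B-A),np.linalg.norm(B-A))
p,q=g((252,180),.082),g((370,262),.082);print('pin',(p+q)/2,a(q-p),np.linalg.norm(p-q))
t=a(B-A)%360; print('bolt',5.5-np.radians(t+73.6), 5.5-np.radians((a(q-p)-90)%360+73.6),5.5-np.radians((a(q-p)+90)%360+73.6))
```

```text
top [ 0.43068118 -0.0294275 ] x dir -174.61292981008503 0.015780929088010695
pin [ 0.43919961 -0.02899119] -81.39307951403866 0.023941550054488937
bolt 0.9798229050923277 0.9236259160050055 4.065218569594798
```

```bash
python3 -m handwheel '[[[0,0.001,0,7,0.056],[0,0.001,0,14,0.056],[0,0.001,0,21,0.056],[0,0.001,0,28,0.056],[0,0.001,0,35,0.056],[0,0.001,0,42,0.056],[0,0.001,0,49,0.056],[0,0.001,0,56,0.056]]]'; python3 -m handwheel '[[[0,0,0,7,0.056],[0,0,0,14,0.056],[0,0,0,21,0.056],[0,0,0,28,0.056],[0,0,0,35,0.056],[0,0,0,42,0.056],[0,0,0,49,0.056],[0,0,0,56,0.056]]]'; python3 -m handwheel '[[[0,0,0,7,0.056],[0,0,0,14,0.056],[0,0,0,21,0.056],[0,0,0,28,0.056],[0,0,0,32,0.056],[0,0,0,32,0.056],[0,0,0,32,0.056]]]'
python3 -c "
from h import *
C=cam('wrist');save(C,'w10')
s=observe();print(s['tcp_pos'].round(4),s['moment'],np.degrees(np.arctan2(*Ro.from_rotvec(s['eef_rot']).as_matrix()[:2,0][::-1])),s['joint_pos'].round(2))
im=C['im'];h=cv2.cvtColor(im,cv2.COLOR_RGB2HSV);m=(((h[...,0]<8)|(h[...,0]>172))&(h[...,1]>190)&(h[...,2]>180)).astype(np.uint8);m[340:]=0
n,l,st,ce=cv2.connectedComponentsWithStats(m)
print([ (st[i].tolist(),ce[i].round(1).tolist(),onz(C,*ce[i],.158)) for i in range(1,n) if st[i,4]>80])
"
```

```text
time: 26.73
tcp_pos: [0.4397, -0.0296, 0.2399]
eef_rot: [-3.129, -0.28, 0.0]
contact_force: [-0.0, 0.2, -0.0]
finger_gap: 0.656
time: 27.4
tcp_pos: [0.4397, -0.0296, 0.2399]
eef_rot: [-2.631, -1.716, 0.0]
contact_force: [0.6, -0.6, -0.2]
finger_gap: 0.657
time: 27.98
tcp_pos: [0.4394, -0.0294, 0.2399]
eef_rot: [-2.065, -2.367, 0.0]
contact_force: [0.2, 0.4, 0.5]
finger_gap: 0.657
[ 0.4393 -0.0293  0.2399] [ 0.00166915 -0.02561299  0.0027925 ] 97.78726446573653 [ 0.35 -0.09 -0.36  1.91 -0.03  1.31  1.71]
[([275, 193, 19, 31, 551], [284.0, 207.9], array([ 0.42845273, -0.02970649,  0.158     ]))]
```

```bash
python3 -m handwheel '[[[-0.004,0,-0.03,0,0.056],[-0.004,0,-0.06,0,0.056],[-0.004,0,-0.09,0,0.04],[-0.004,0,-0.115,0,0.04],[-0.004,0,-0.132,0,0.04],[-0.004,0,-0.132,0,0.04],[-0.004,0,-0.132,0,0.005],[-0.004,0,-0.132,0,0.005]]]' 60; python3 -m handwheel '[[[0,0,0,0,0.005],[0,0,0,0,0.005],[0,0,0,0,0.005],[0.003,0,0,0,0.005],[0.005,0,0,0,0.005],[0.005,0,0,0,0.005]]]' 60; python3 -c "
from h import *
s=observe();print(s['moment'],s['tcp_pos'])"
```

```text
time: 28.7
tcp_pos: [0.4357, -0.0291, 0.1093]
eef_rot: [2.062, 2.369, 0.001]
contact_force: [-0.3, 0.2, 0.2]
finger_gap: 0.193
time: 29.2
tcp_pos: [0.4383, -0.0289, 0.1091]
eef_rot: [-2.06, -2.369, 0.004]
contact_force: [-13.1, 1.8, 19.2]
finger_gap: 0.144
[ 0.39482799  3.31416313 -0.10156335] [ 0.43830266 -0.02885353  0.10907291]
```

```bash
python3 -m handwheel '[[[-0.002,0,0.001,0,0.005],[-0.003,0,0.001,0,0.005],[-0.003,0,0.001,0,0.005]]]' 60; python3 -m handwheel '[[[0,0,0,-5,0.005],[0,0,0,-10,0.005],[0,0,0,-15,0.005],[0,0,0,-20,0.005],[0,0,0,-20,0.005]]]' 60; python3 -c "
from h import *
s=observe();print(s['moment'],s['tcp_pos'],s['contact_force'])"
```

```text
time: 29.45
tcp_pos: [0.4369, -0.0289, 0.1095]
eef_rot: [2.061, 2.371, 0.001]
contact_force: [-3.0, 1.3, 2.5]
finger_gap: 0.146
time: 29.87
tcp_pos: [0.4368, -0.0284, 0.109]
eef_rot: [-2.444, -1.973, -0.0]
contact_force: [-0.9, 3.8, -1.2]
finger_gap: 0.148
[ 0.95041823  0.12369594 -0.07453475] [ 0.43682072 -0.02835712  0.10902109] [-0.89349821  3.7918809  -1.24777613]
```

```bash
python3 -m handwheel '[[[0,0,0,-7,0.005],[0,0,0,-14,0.005],[0,0,-0.001,-21,0.005],[0,0,-0.001,-28,0.005],[0,0,-0.001,-35,0.005],[0,0,-0.001,-42,0.005],[0,0,-0.001,-49,0.005],[0,0,-0.001,-56,0.005]]]' 60; python3 -c "
from h import *
s=observe();print(s['moment'],s['tcp_pos'],s['contact_force'])"
```

```text
time: 30.53
tcp_pos: [0.4376, -0.0272, 0.1078]
eef_rot: [-3.082, -0.598, -0.003]
contact_force: [5.6, 8.8, -10.3]
finger_gap: 0.144
[ 2.15796788 -1.36080392  0.20778837] [ 0.43758974 -0.02718305  0.10784937] [  5.57291312   8.82381593 -10.28289003]
```

```bash
python3 -m handwheel '[[[0.001,0.001,-0.001,-7,0.005],[0.001,0.002,-0.001,-14,0.005],[0.001,0.002,-0.002,-21,0.005],[0.001,0.002,-0.002,-28,0.005],[0.001,0.002,-0.002,-35,0.005],[0.001,0.002,-0.002,-42,0.005],[0.001,0.002,-0.003,-49,0.005],[0.001,0.002,-0.003,-56,0.005]]]' 60; python3 -c "
from h import *
s=observe();print(s['moment'],s['tcp_pos'],s['contact_force'])"
```

```text
time: 31.2
tcp_pos: [0.4397, -0.0267, 0.1062]
eef_rot: [-3.002, 0.921, -0.006]
contact_force: [3.5, 2.4, 1.8]
finger_gap: 0.144
[ 0.45244782 -0.81032875  0.17930385] [ 0.43971914 -0.02674123  0.10622267] [3.47983626 2.38740674 1.8231299 ]
```

```bash
python3 -m handwheel '[[[0,0,0,-7,0.005],[0,0,0,-14,0.005],[0.001,0.001,-0.001,-21,0.005],[0.001,0.001,-0.001,-28,0.005],[0.001,0.001,-0.001,-28,0.005]]]' 60; python3 -c "
from h import *
s=observe();print(s['moment'],s['tcp_pos'],s['contact_force'])";  python3 -m handwheel '[[[0,0,0,0,0.06],[0,0,0,0,0.06],[0,0,0,0,0.06],[0,0,0.01,0,0.06],[0,0,0.04,7,0.06],[0,0,0.07,14,0.06],[0,0,0.1,21,0.06],[0,0,0.13,28,0.06]]]'; python3 -c "
from h import *
C=cam('wrist');save(C,'w11')
s=observe();print(s['tcp_pos'].round(4),s['moment'],np.degrees(np.arctan2(*Ro.from_rotvec(s['eef_rot']).as_matrix()[:2,0][::-1])),s['joint_pos'].round(2))
"
```

```text
time: 31.62
tcp_pos: [0.4407, -0.027, 0.1054]
eef_rot: [-2.688, 1.624, -0.006]
contact_force: [1.3, -2.9, 5.5]
finger_gap: 0.145
[-0.64795005 -0.39486764 -0.04053466] [ 0.44067138 -0.02702814  0.10536328] [ 1.25012941 -2.91042097  5.54130253]
time: 32.28
tcp_pos: [0.4384, -0.0259, 0.2362]
eef_rot: [-3.008, 0.907, -0.0]
contact_force: [0.1, 0.4, -0.1]
finger_gap: 0.7
[ 0.441  -0.0258  0.2421] [ 0.02537844 -0.16606181  0.00321708] -32.9847849756698 [ 0.29 -0.09 -0.31  1.91 -0.03  1.31 -0.59]
```

View pics/w11.png

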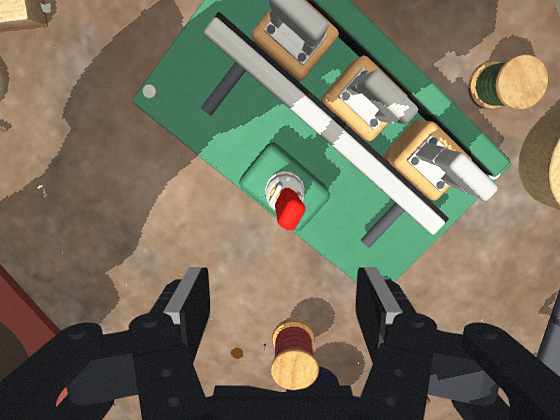

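The jaw has advanced towards the feet, which are still upright. The lever's top is at (290,213) and still upright.

```bash
cat > lev.py <<'E'
from h import *
def lev(C,z,vmin=185):
    h=cv2.cvtColor(C['im'],cv2.COLOR_RGB2HSV);m=(((h[...,0]<8)|(h[...,0]>172))&(h[...,1]>170)&(h[...,2]>vmin)).astype(np.uint8);m[300:]=0
    c=max(cv2.findContours(m,cv2.RETR_EXTERNAL,cv2.CHAIN_APPROX_NONE)[0],key=cv2.contourArea)
    P=np.array([onz(C,*p[0],z)[:2] for p in c],np.float32);r=cv2.minAreaRect(P);b=cv2.boxPoints(r);e=max([b[1]-b[0],b[2]-b[1]],key=np.linalg.norm)
    return r[0],r[1],np.degrees(np.arctan2(e[1],e[0])),cv2.boundingRect(c)
E
python3 -c "
from lev import *
for n,z in (('w9',.158),('w10',.158),('w11',.154)): print(n,lev(load(n),z))"
```

```text
w9 ((0.430685430765152, -0.02893584594130516), (0.01820240169763565, 0.011883300729095936), np.float32(6.2926497), (259, 217, 29, 28))
w10 ((0.42863988876342773, -0.029694125056266785), (0.019307926297187805, 0.011276517063379288), np.float32(7.828498), (275, 193, 19, 31))
w11 ((0.4456077814102173, -0.02427036687731743), (0.01903734728693962, 0.011866352520883083), np.float32(28.77213), (278, 200, 27, 31))
```

```bash
python3 -m handwheel '[[[0,0,0,7,0.056],[0,0,0,14,0.056],[0,0,0,21,0.056],[0,0,0,28,0.056],[0,0,0,35,0.056],[0,0,0,42,0.056],[0,0,0,49,0.056],[0,0,0,56,0.056]]]'; python3 -m handwheel '[[[0,0,0,7,0.056],[0,0,0,14,0.056],[0,0,0,21,0.056],[0,0,0,28,0.056],[0,0,0,35,0.056],[0,0,0,42,0.056],[0,0,0,49,0.056],[0,0,0,56,0.056]]]'; python3 -m handwheel '[[[0,0,0,7,0.056],[0,0,0,14,0.056],[0,0,0,21,0.056],[0,0,0,28,0.056],[0,0,0,35,0.056],[0,0,0,39.5,0.056],[0,0,0,39.5,0.056],[0,0,0,39.5,0.056]]]'
python3 -c "
from lev import *
C=cam('wrist');save(C,'w12')
s=observe();print(s['tcp_pos'].round(4),s['moment'],np.degrees(np.arctan2(*Ro.from_rotvec(s['eef_rot']).as_matrix()[:2,0][::-1])),s['joint_pos'].round(2)); print(lev(C,.154))
"
```

```text
time: 33.0
tcp_pos: [0.4387, -0.0259, 0.2345]
eef_rot: [-3.082, -0.61, -0.0]
contact_force: [-0.8, 0.4, 0.3]
finger_gap: 0.654
time: 33.67
tcp_pos: [0.4387, -0.0259, 0.2345]
eef_rot: [2.435, 1.985, 0.0]
contact_force: [0.3, 0.0, -0.4]
finger_gap: 0.655
time: 34.33
tcp_pos: [0.4388, -0.0259, 0.2344]
eef_rot: [1.633, 2.684, 0.0]
contact_force: [0.1, 0.0, -0.5]
finger_gap: 0.657
[ 0.4388 -0.026   0.2344] [ 4.15747617e-02  2.55840742e-02 -8.77682773e-05] 117.3445722553395 [ 0.16 -0.09 -0.19  1.93 -0.02  1.3   2.03]
((0.4352130591869354, -0.02975306287407875), (0.037646014243364334, 0.011406809091567993), np.float32(26.891737), (270, 188, 19, 59))
```

```bash
python3 -m handwheel '[[[0.002,-0.001,-0.03,0,0.056],[0.002,-0.001,-0.06,0,0.056],[0.002,-0.001,-0.09,0,0.04],[0.002,-0.001,-0.115,0,0.04],[0.002,-0.001,-0.13,0,0.04],[0.002,-0.001,-0.13,0,0.04],[0.002,-0.001,-0.13,0,0.005],[0.002,-0.001,-0.13,0,0.005]]]' 60; python3 -m handwheel '[[[0,0,0,0,0.005],[0,0,0,0,0.005],[0,0,0,0,0.005],[0,0,0,0,0.005]]]' 60; python3 -c "
from h import *
s=observe();print(s['moment'],s['tcp_pos'])"
```

```text
time: 35.05
tcp_pos: [0.4416, -0.027, 0.1053]
eef_rot: [1.63, 2.684, 0.001]
contact_force: [-0.2, -0.4, 0.6]
finger_gap: 0.192
time: 35.38
tcp_pos: [0.4418, -0.027, 0.1055]
eef_rot: [1.629, 2.684, 0.002]
contact_force: [-0.6, 0.3, 7.1]
finger_gap: 0.145
[ 0.13060175  0.25409867 -0.0051648 ] [ 0.44183887 -0.02696101  0.10546129]
```

```bash
python3 -m handwheel '[[[0,0,0,-7,0.005],[0,-0.001,0,-14,0.005],[0,-0.001,0,-21,0.005],[0,-0.002,-0.001,-28,0.005],[0,-0.002,-0.001,-35,0.005],[0,-0.002,-0.001,-42,0.005],[0,-0.003,-0.001,-49,0.005],[0,-0.003,-0.001,-49,0.005]]]' 60; python3 -c "
from h import *
s=observe();print(s['moment'],s['tcp_pos'],s['contact_force'])"; python3 -m handwheel '[[[0,0,0,-7,0.005],[-0.001,0,0,-14,0.005],[-0.001,-0.001,0,-21,0.005],[-0.001,-0.001,-0.001,-28,0.005],[-0.001,-0.001,-0.001,-35,0.005],[-0.002,-0.001,-0.001,-42,0.005],[-0.002,-0.001,-0.001,-46,0.005],[-0.002,-0.001,-0.001,-46,0.005]]]' 60; python3 -c "
from h import *
s=observe();print(s['moment'],s['tcp_pos'],s['contact_force'],np.degrees(np.arctan2(*Ro.from_rotvec(s['eef_rot']).as_matrix()[:2,0][::-1])))"
```

```text
time: 36.05
tcp_pos: [0.4418, -0.0298, 0.1042]
eef_rot: [2.601, 1.76, 0.003]
contact_force: [0.8, 0.8, 6.3]
finger_gap: 0.145
[ 0.3364312  -0.06217742 -0.0912627 ] [ 0.44182598 -0.02976756  0.10420234] [0.80147262 0.76274054 6.28711489]
time: 36.72
tcp_pos: [0.4399, -0.0313, 0.1031]
eef_rot: [3.08, 0.614, 0.004]
contact_force: [1.6, -0.5, 4.9]
finger_gap: 0.141
[-0.31904348 -0.43841256 -0.0680841 ] [ 0.4399442  -0.03126367  0.10308792] [ 1.58909708 -0.51479588  4.86737062] 22.539092172154493
```

```bash
for i in 1; do python3 -m handwheel '[[[0,0,0,-4,0.005],[0,0,0,-4,0.005]]]' 60; python3 -c "
from h import *
s=observe();print(s['moment'],np.degrees(np.arctan2(*Ro.from_rotvec(s['eef_rot']).as_matrix()[:2,0][::-1])))"; python3 -m handwheel '[[[0,0,0,-4,0.005],[0,0,0,-4,0.005]]]' 60; python3 -c "
from h import *
s=observe();print(s['moment'],np.degrees(np.arctan2(*Ro.from_rotvec(s['eef_rot']).as_matrix()[:2,0][::-1])))"; python3 -m handwheel '[[[0,0,0,-4,0.005],[0,0,0,-4,0.005]]]' 60; python3 -c "
from h import *
s=observe();print(s['moment'],s['joint_pos'],np.degrees(np.arctan2(*Ro.from_rotvec(s['eef_rot']).as_matrix()[:2,0][::-1])))"; done
```

```text
time: 36.88
tcp_pos: [0.4398, -0.0313, 0.103]
eef_rot: [3.099, 0.508, 0.003]
contact_force: [1.5, -1.1, 5.9]
finger_gap: 0.145
[-0.3449907  -0.25798812  0.03203946] 18.628302712766505
time: 37.05
tcp_pos: [0.4397, -0.0314, 0.1029]
eef_rot: [3.115, 0.401, 0.003]
contact_force: [1.2, -1.4, 6.7]
finger_gap: 0.144
[-0.46266362 -0.18235647  0.40934446] 14.663953976653719
time: 37.22
tcp_pos: [0.4396, -0.0313, 0.103]
eef_rot: [3.126, 0.294, 0.002]
contact_force: [0.6, -1.8, 8.0]
finger_gap: 0.14
[-0.56647247 -0.03419226  1.31803056] [ 0.12591686  0.0321189  -0.15876365  2.10030778  0.0074987   1.00796211
  0.15095941] 10.755490760916818
```

The moment about z climbed from 0.03 to 0.41 to 1.3 N m at yaw 15–11°, so the bolt has reached its solid stop. I'll relax the grip, open, and go round behind the lever.

```bash
python3 -m handwheel '[[[0,0,0,3,0.005],[0,0,0,3,0.04],[0,0,0,3,0.05],[0,0,0,3,0.05],[0,0,0.03,3,0.05],[0,0,0.07,3,0.05],[0,0,0.1,3,0.05],[0,0,0.1,3,0.05]]]'
python3 -c "
from lev import *
C=cam('wrist');save(C,'w13');print(lev(C,.152),observe()['tcp_pos'])"
python3 -m handwheel '[[[-0.006,0.03,0,1,0.0],[-0.018,0.056,0,1,0.0],[-0.018,0.056,0,1,0.0],[-0.018,0.056,0,1,0.0],[-0.018,0.056,-0.035,1,0.0],[-0.018,0.056,-0.07,1,0.0],[-0.018,0.056,-0.08,1,0.0],[-0.018,0.056,-0.08,1,0.0]]]'
```

```text
time: 37.88
tcp_pos: [0.4415, -0.0309, 0.2079]
eef_rot: [3.119, 0.37, 0.013]
contact_force: [1.4, 0.3, 0.9]
finger_gap: 0.584
((0.43993496894836426, -0.03341832011938095), (0.011859141290187836, 0.020431239157915115), np.float32(-76.10451), (268, 224, 22, 35)) [ 0.44049583 -0.03096006  0.20511251]
time: 38.6
tcp_pos: [0.4185, 0.024, 0.1193]
eef_rot: [-3.116, -0.396, 0.01]
contact_force: [-0.6, -0.1, 0.2]
finger_gap: 0.003
```

```bash
python3 -m handwheel '[[[0.005,-0.014,0.004,0,0.0],[0.01,-0.028,0.004,0,0.0],[0.013,-0.038,0.004,0,0.0],[0.017,-0.048,0.004,0,0.0],[0.02,-0.058,0.002,0,0.0],[0.023,-0.068,0,0,0.0],[0.025,-0.074,0,0,0.0]]]'; python3 -m handwheel '[[[0.002,-0.008,-0.005,0,0.0],[0.004,-0.016,-0.01,0,0.0],[0.006,-0.022,-0.016,0,0.0],[0.007,-0.026,-0.022,0,0.0],[0.008,-0.03,-0.028,0,0.0],[0.008,-0.03,-0.028,0,0.0]]]'
```

```text
time: 39.18
tcp_pos: [0.4459, -0.0502, 0.1218]
eef_rot: [-3.116, -0.396, 0.001]
contact_force: [-1.3, 1.1, -0.6]
finger_gap: 0.003
time: 39.68
tcp_pos: [0.4532, -0.0798, 0.0927]
eef_rot: [-3.116, -0.396, 0.003]
contact_force: [-0.4, -0.9, -0.2]
finger_gap: 0.001
```

```bash
python3 -m handwheel '[[[0,0,-0.004,0,0.0],[0,0,-0.008,0,0.0],[0,0,-0.008,0,0.0]]]'; python3 -m handwheel '[[[0,0,-0.003,0,0.0],[0,0,-0.003,0,0.0]]]'
```

```text
time: 39.93
tcp_pos: [0.4536, -0.0789, 0.0856]
eef_rot: [3.116, 0.397, -0.001]
contact_force: [-0.4, -0.1, -0.2]
finger_gap: -0.002
time: 40.1
tcp_pos: [0.4542, -0.0793, 0.0833]
eef_rot: [3.116, 0.397, 0.001]
contact_force: [-0.9, -1.2, 5.8]
finger_gap: 0.002
```

```bash
python3 -m handwheel '[[[0,0,-0.003,0,0.0],[0,0,-0.003,0,0.0]]]'; python3 -m handwheel '[[[0,0,-0.002,0,0.0],[0,0,-0.002,0,0.0]]]'
```

```text
time: 40.27
tcp_pos: [0.4555, -0.0799, 0.0818]
eef_rot: [3.115, 0.396, 0.005]
contact_force: [-1.8, -3.2, 18.0]
finger_gap: 0.002
time: 40.43
tcp_pos: [0.4566, -0.0802, 0.0809]
eef_rot: [3.114, 0.396, 0.009]
contact_force: [-2.8, -4.6, 24.5]
finger_gap: -0.002
```

```bash
python3 -m handwheel '[[[0,0,0.03,0,0.0],[0,0,0.07,0,0.0],[0,0,0.11,0,0.0],[0,0,0.15,0,0.0],[-0.01,-0.03,0.18,0,0.0],[-0.015,-0.06,0.2,0,0.0],[-0.015,-0.06,0.2,0,0.0],[-0.015,-0.06,0.2,0,0.0]]]'
python3 -c "
from h import *
C=cam('wrist');save(C,'w14');print(observe()['tcp_pos'])"
```

```text
time: 41.1
tcp_pos: [0.439, -0.1405, 0.2793]
eef_rot: [3.116, 0.392, 0.004]
contact_force: [-0.1, 0.7, -0.1]
finger_gap: 0.005
[ 0.43881161 -0.13900893  0.27809077]
```

View pics/w14.png

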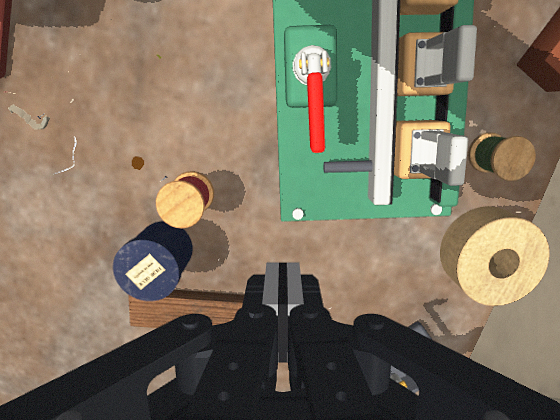

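The lever lies flat along the jaws, from (315,65) to (318,150). The feet stand between the jaws, the tin and spool haven't moved, and the offcut lies flat at (190,312).

Run:
```python
from h import *
C=load('w14'); h=cv2.cvtColor(C['im'],cv2.COLOR_RGB2HSV);m=(((h[...,0]<8)|(h[...,0]>172))&(h[...,1]>170)&(h[...,2]>120)).astype(np.uint8);m[170:]=0;m[:,:290]=0;m[:,345:]=0
c=max(cv2.findContours(m,cv2.RETR_EXTERNAL,cv2.CHAIN_APPROX_NONE)[0],key=cv2.contourArea)
P=np.array([onz(C,*p[0],.084)[:2] for p in c],np.float32);r=cv2.minAreaRect(P);b=cv2.boxPoints(r);e=max([b[1]-b[0],b[2]-b[1]],key=np.linalg.norm);print(r,np.degrees(np.arctan2(e[1],e[0])))
J=[onz(C,*p,.041)[:2] for p in [(373,5),(373,203),(393,5),(393,203)]];print('jaw dir',[np.degrees(np.arctan2(*(J[i+1]-J[i])[::-1])) for i in (0,2)])
print('offcut',[onz(C,*p,.022)[:2].round(3) for p in [(132,292),(131,322)]])
S=cam('scene');save(S,'scene1');T=cam('top');save(T,'top2')
a=T['im'][140:290,210:440];b=S['im'][120:265,180:365]
a=cv2.resize(a,None,fx=2.4,fy=2.4,interpolation=cv2.INTER_CUBIC);b=cv2.resize(b,None,fx=3,fy=3,interpolation=cv2.INTER_CUBIC)
o=np.zeros((360+235,555,3),np.uint8);o[:360,:552]=a
b=cv2.resize(b,None,fx=.54,fy=.54,interpolation=cv2.INTER_AREA);o[360:360+b.shape[0],:b.shape[1]]=b[:235]
cv2.imwrite('pics/fin.png',cv2.cvtColor(o,cv2.COLOR_RGB2BGR))
```

```text
((0.45105719566345215, -0.0694909542798996), (0.013202094472944736, 0.0683198869228363), 18.021547317504883) -71.97843
jaw dir [np.float64(-72.24685164404832), np.float64(-71.50315069379634)]
offcut [array([ 0.299, -0.322]), array([ 0.303, -0.364])]
```

View pics/fin.png

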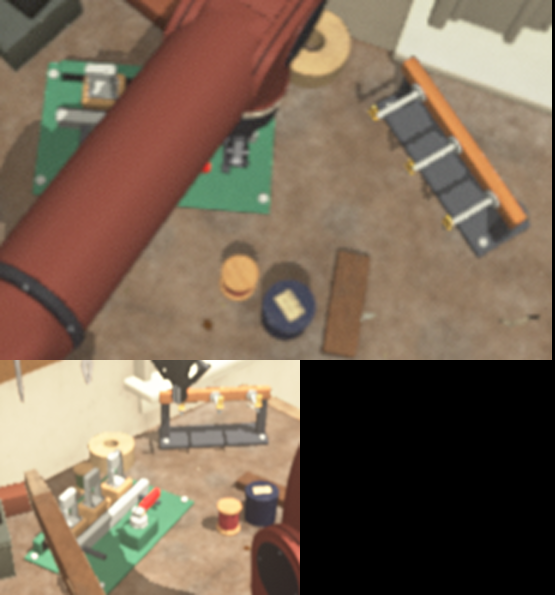

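The final views show three empty hooks with keepers shut, and three upright feet in the jaws. The lever is flat and parallel to the jaws (-72.0° against about -71.9°), and the offcut is flat on the bench.

```bash
python3 -c "
from bench import *
print(hand_in())"
```

```text
the job is handed in; nothing more can be done
None
```

The job is done and handed in at about 41 s, with the robot clear of everything; no verdict is reported.

**What I did:**
1. I lifted the offcut off the jaws and laid it flat on the bench, clear of the clamp.
2. I took all three feet off their hooks, pulling each one out through its keeper.
3. I stood the feet upright side by side between the jaws.
4. I screwed the bolt in clockwise in two strokes until the moment jumped to 1.3 N m at the stop.
5. I folded the lever down and pressed it against its stop, at 24 N with the fingertip at z ≈ 0.081 m.

**Last checks:**
- **Hooks:** all three are empty and the keepers look shut.
- **Feet:** all three are upright in the jaws.
- **Lever:** it lies flat and parallel to the jaws, at -72.0° against about -71.9°.
- **Tin and spool:** they look unmoved. I did not check the sanding block separately at the end.

**What disagreed:**
- **Offcut:** it ended about 3 cm from where I laid it, apparently the expected knock. It is still flat and clear of the clamp, and there is a narrow gap to the tin.
- **Lever tilt:** while open, the lever's top looked about 8 mm off the bolt axis. It was up against a solid stop, so I carried on.

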